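Clear the seat cutter and fit the valves to a cylinder head

ROBOT

A 6-joint arm with a two-finger parallel gripper is mounted at the origin on the work surface. World frame = base frame: x ahead of the robot, y to its left, z up, the work surface at z = 0. Lengths are in m, angles in rad, forces in N, time in s.
With the tool pointing down it reaches from about 0.35 to 0.975 m from the base axis. Payload 4.9 kg.
Tool frame: the origin (TCP) lies at the very end of the fingers, on their centre line; the grasp point (between the pads) lies 19 mm behind it; z points along the fingers, y is the line along which they close (so a half turn about z gives the same grasp; the last joint's range is limited). The gripper opens to 85 mm and grips with 20 to 120 N. Pads are 22 mm wide; open, the fingers measure 114 mm over their backs; the gripper's body (76 mm by 85 mm) begins 54 mm behind the grasp point. The pads swing forward as they close: fully open they stand 13 mm farther back than shut.
Start: joints at [1.009, 0.053, 1.613, -0, 1.476, -0.119], TCP at [0.268, 0.565, 0.231] pointing down, gripper open.
Joint ranges: [-3.01, 3.01], [-1.01, 2.22], [0.06, 2.58], [-1.02, 4.17], [0.09, 2.62], [-3.14, 3.14]. Speed limits (rad/s): [2.57, 2.57, 3.14, 3.14, 3.14, 3.14].

INTERFACE

Orientations are given as a unit quaternion [w, x, y, z].
In Python, from plant import manip gives the robot as it stands.
- The arm moves only by the tool move_arm, never from a script. Its argument "plan" is a list that holds one entry, the list of rows, each a list of 7 numbers: the shift along the tool's x, y, z as a fraction of full scale, then the turn, a rotation vector about the tool's x, y, z as a fraction of full scale, then the closure, from 0 (fully open) to 1 (shut). In form: [[[dx, dy, dz, wx, wy, wz, fingers], ...]]. A call has exactly 10 rows; each row shifts and turns the commanded pose from where the row before left it, along the tool's axes as they then stand; what a row does not reach is not made up. Full scale, the value 1, is 0.12 m for a shift and 0.15 rad for a turn. A row lasts 1/8 s, in which the tool goes at most 62.5 mm and 10.7 degrees, less where a joint would pass 70% of its speed; a pose out of reach is approached as far as the arm can. A call with a number of a shift or a turn outside -1 to 1 is refused whole. A call with a gripper value outside its range is refused whole. The fingers move at their own pace and stop on an object; the grip force is fixed at half the most. Time passes only in rows, so rows that do not move let the fingers close, or fill a call up. It gives the time, the measured TCP pose, the force, the opening and the grip force at its end, in the units of the state.
- manip.state(): the state, without advancing time (a new reading comes with each control period).
- manip.grab_frame(name): name is "scene" or "side" or "wrist"; returns a dict with "pixels" (384x512x3 uint8, blue, green, red), "depth" (384x512 float32, m along the optical axis (not along the pixel's ray), 0 where there is no reading), "vfov" (degrees; the focal length in pixels is half the picture's height over the tangent of half this angle, whatever the lens; pixels are square), "cx", "cy" (the principal point, pixels), "dist_coeffs" ([k1, k2, p1, p2, k3] as OpenCV has them; the pictures are not rectified), "view" (4x4, takes a point from world to camera coordinates). Camera axes: x right, y down, z forward; pixel columns grow to the right and rows downward; lengths in m; the calibration is good to about 2 mm. A picture is of the moment at which its call begins.
- manip.job_done(): hands the job in; it is judged then, once.
The state is a dict: "time": time; "joint_pos": joint angles; "joint_vel": joint speeds; "joint_efforts": joint torques, N m; "tool_pos": TCP position; "tool_rot": TCP orientation; "contact_force": force on the tool from outside, world axes, zero at the start; "ft_torque": the same for the moment, N m; "gripper_width": opening from 0.0 (shut) to 1.0 (fully open); "grasp_force": force on a finger pad.
Only numpy, scipy, OpenCV 4.12 (cv2) and the standard library are available. Lean on these libraries where they do the work, as an engineer would, in place of code of your own. Each camera call takes 0.05 s, during which the arm holds its last target. There are 200 camera calls.

TASK

The valve seats of this cylinder head are cut: lift the seat cutter off its pilot and put it in the loose black tray, and pull the pilot out of the guide and stand it fully down in the empty end hole of the wooden valve rack, the one nearest the robot. Fit every valve that waits in the rack into the head, stem down through a free guide and fully home in its seat, the large-headed inlet valves in the large seats and the small-headed exhaust valves in the small seats. Leave the valve that is already fitted and the other things on the bench as they are.

Things in the scene. Friction and masses are not known exactly. Their poses are not given: they have to be found in the camera images.
- inlet_a_rim (a point): inlet valve, steel: 38 mm disc on an 8 mm stem, 114 mm long; at the start in any of the rack's five valve holes, or absent. Point: centre of the disc's 4 mm thick rim; z out of the disc's flat face (up when the stem hangs down). Under the rim a neck 9 mm long, 18 mm thick, then the stem; its rounded end is 112 mm below the point. In the rack the neck stands on the plank (point 11 mm above its top).
- inlet_b_rim (a point): inlet valve, steel: 38 mm disc on an 8 mm stem, 114 mm long; at the start in any of the rack's five valve holes, or absent. Point: centre of the disc's 4 mm thick rim; z out of the disc's flat face (up when the stem hangs down). Under the rim a neck 9 mm long, 18 mm thick, then the stem; its rounded end is 112 mm below the point. In the rack the neck stands on the plank (point 11 mm above its top).
- exhaust_a_rim (a point): exhaust valve, steel: 31 mm disc on an 8 mm stem, 114 mm long; at the start in any of the rack's five valve holes, or absent. Point: centre of the disc's 4 mm thick rim; z out of the disc's flat face (up when the stem hangs down). Under the rim a neck 9 mm long, 18 mm thick, then the stem; its rounded end is 112 mm below the point. In the rack the neck stands on the plank (point 11 mm above its top).
- exhaust_b_rim (a point): exhaust valve, steel: 31 mm disc on an 8 mm stem, 114 mm long; at the start in any of the rack's five valve holes, or absent. Point: centre of the disc's 4 mm thick rim; z out of the disc's flat face (up when the stem hangs down). Under the rim a neck 9 mm long, 18 mm thick, then the stem; its rounded end is 112 mm below the point. In the rack the neck stands on the plank (point 11 mm above its top).
- exhaust_c_rim (a point): exhaust valve, steel: 31 mm disc on an 8 mm stem, 114 mm long; at the start in any of the rack's five valve holes, or absent. Point: centre of the disc's 4 mm thick rim; z out of the disc's flat face (up when the stem hangs down). Under the rim a neck 9 mm long, 18 mm thick, then the stem; its rounded end is 112 mm below the point. In the rack the neck stands on the plank (point 11 mm above its top).
- inlet_c_rim (a point): inlet valve, steel: 38 mm disc on an 8 mm stem, 114 mm long; fitted in the head from the start (it stays so), or absent. Point: centre of the disc's 4 mm thick rim; z out of the disc's flat face (up when the stem hangs down). Under the rim a neck 9 mm long, 18 mm thick, then the stem; its rounded end is 112 mm below the point. Seated, this point is 2 mm below the deck.
- inlet_d_rim (a point): inlet valve, steel: 38 mm disc on an 8 mm stem, 114 mm long; fitted in the head from the start (it stays so), or absent. Point: centre of the disc's 4 mm thick rim; z out of the disc's flat face (up when the stem hangs down). Under the rim a neck 9 mm long, 18 mm thick, then the stem; its rounded end is 112 mm below the point. Seated, this point is 2 mm below the deck.
- seat_inlet0 (a point): inlet valve seat in the cylinder head's level upper face (deck, 140 mm above the bench): its centre at deck level, z up, y along the row of six seats 46 mm apart. Recess 42 mm wide, 4 mm deep, with a 32 mm throat; 30 mm below the deck begins the guide, a 9 mm bore 45 mm long. A valve that is home has its face level with the deck, rim point 2 mm below this point.
- seat_inlet1 (a point): inlet valve seat in the cylinder head's level upper face (deck, 140 mm above the bench): its centre at deck level, z up, y along the row of six seats 46 mm apart. Recess 42 mm wide, 4 mm deep, with a 32 mm throat; 30 mm below the deck begins the guide, a 9 mm bore 45 mm long. A valve that is home has its face level with the deck, rim point 2 mm below this point.
- seat_inlet2 (a point): inlet valve seat in the cylinder head's level upper face (deck, 140 mm above the bench): its centre at deck level, z up, y along the row of six seats 46 mm apart. Recess 42 mm wide, 4 mm deep, with a 32 mm throat; 30 mm below the deck begins the guide, a 9 mm bore 45 mm long. A valve that is home has its face level with the deck, rim point 2 mm below this point.
- seat_exhaust0 (a point): exhaust valve seat in the cylinder head's level upper face (deck, 140 mm above the bench): its centre at deck level, z up, y along the row of six seats 46 mm apart. Recess 35 mm wide, 4 mm deep, with a 25 mm throat; 30 mm below the deck begins the guide, a 9 mm bore 45 mm long. A valve that is home has its face level with the deck, rim point 2 mm below this point.
- seat_exhaust1 (a point): exhaust valve seat in the cylinder head's level upper face (deck, 140 mm above the bench): its centre at deck level, z up, y along the row of six seats 46 mm apart. Recess 35 mm wide, 4 mm deep, with a 25 mm throat; 30 mm below the deck begins the guide, a 9 mm bore 45 mm long. A valve that is home has its face level with the deck, rim point 2 mm below this point.
- seat_exhaust2 (a point): exhaust valve seat in the cylinder head's level upper face (deck, 140 mm above the bench): its centre at deck level, z up, y along the row of six seats 46 mm apart. Recess 35 mm wide, 4 mm deep, with a 25 mm throat; 30 mm below the deck begins the guide, a 9 mm bore 45 mm long. A valve that is home has its face level with the deck, rim point 2 mm below this point.
- cutter_hub (a point): seat cutter: steel collar 36 mm tall, 14 mm bore through it; bladed flange 37 mm wide, 12 mm tall below, round hub 29 mm wide, 24 mm tall above. Point: on the axis 24 mm above its underside, z up. It starts loose on the pilot, underside 4 mm below the deck in an inlet seat, and lifts straight up; the pilot's top is 54 mm above its underside.
- pilot_grip (a point): pilot, steel rod: upper part 12 mm thick, 80 mm long; lower part 8 mm thick, 45 mm long, end rounded; square shoulder between. Point: on the axis 12 mm below the top, 68 mm above the shoulder, 113 mm above the lower end; z up. It starts loose in an inlet seat's guide, shoulder on the guide's mouth, top 50 mm above the deck, cutter over it.
- rack_spare_hole (a point): empty end hole of the fixed wooden valve rack, at the end nearest the robot, 9 mm wide, through the 22 mm thick plank (300 x 80 mm): centre of its mouth on the plank's top, 125 mm above the bench; z up, x along the plank towards the five valve holes 56, 105, 154, 203 and 252 mm away. The pilot is home here with its shoulder on the plank.
- tray_in (a point): loose black plastic tool tray, open, 190 (x) x 150 (y) mm outside, walls 4 mm thick and 28 mm high. Point: centre of its inner floor, 4 mm above the bench; z up. It may be knocked a little way along the bench.
- spring_a: valve spring standing on the bench, 31 mm across, 45 mm tall; origin under its centre. Not part of the job, to be left alone.
- piston: piston standing crown up on the bench, 78 mm across, 66 mm tall; origin under its centre. Not part of the job, to be left alone.
- spray: spray can standing on the bench, 66 mm across, 190 mm tall; origin under its centre. Not part of the job, to be left alone.
- wrench: wrench lying on the bench, 190 mm long; origin under its centre. Not part of the job, to be left alone.
There are look-alikes about, which are no part of the job. Of the things shaped like the part that bears tray_in, the black one is meant.

How it is judged:
By the outcome, as a careful person would: the job done as asked, in the order asked, and still so for the second after the job is handed in, with the robot touching nothing.
Of inlet_a, inlet_b, exhaust_a, exhaust_b, exhaust_c only 3 to 5 are there at a start; the rules pass over those that are not, and their reading is None.
Of inlet_c, inlet_d only 1 to 1 are there at a start; the rules pass over those that are not, and their reading is None.
At some moment in a run one of tray may be knocked a few centimetres aside while the robot is not near it.
It also fails if it takes over 210 s, if anything falls off the work surface, if the arm or the gripper's body presses on something with over 40 N, if the wrist force passes 120 N, or if a joint passes its speed limit or range.

## Working session

There is one attempt and no reset: what is moved stays moved. The work goes in short steps, Python scripts to look and compute and a tool call to move; the robot and the scene stay as the last step left them, time stands still between calls to the robot, and variables do not carry over. Pictures are saved under pics/ and viewed, at most 14 in all, crops included, and the job is handed in when it is done.

Besides the shell and the picture viewer there is one more tool, called after "Call:" as a command line: name --argument value ..., lists and objects as JSON in quotes. move_arm: Moves the arm, as the interface text tells. Its arguments: {"type":"object","properties":{"plan":{"type":"array"}},"required":["plan"]}

```bash
mkdir -p pics
cat > h.py <<'E'
import numpy as np,cv2,sys
sys.path.insert(0,'.')
from plant import manip
def grab(n):
    f=manip.grab_frame(n); h,w=f['pixels'].shape[:2]
    fl=h/2/np.tan(np.radians(f['vfov'])/2)
    f['K']=np.array([[fl,0,f['cx']],[0,fl,f['cy']],[0,0,1]]);f['d']=np.array(f['dist_coeffs'],float);f['V']=np.array(f['view']);return f
def ray(f,uv):
    uv=np.array(uv,float).reshape(-1,1,2)
    p=cv2.undistortPoints(uv,f['K'],f['d']).reshape(-1,2)
    R=f['V'][:3,:3];t=f['V'][:3,3]
    return -R.T@t, np.c_[p,np.ones(len(p))]@R
def onz(f,uv,z):
    o,d=ray(f,uv); return o+d*((z-o[2])/d[:,2])[:,None]
def cloud(f):
    h,w=f['depth'].shape
    v,u=np.mgrid[:h,:w]
    o,d=ray(f,np.stack([u,v],-1).reshape(-1,2))
    return (o+d*f['depth'].reshape(-1,1)).reshape(h,w,3)
def proj(f,P):
    return cv2.projectPoints(np.array(P,float).reshape(-1,1,3),cv2.Rodrigues(f['V'][:3,:3])[0],f['V'][:3,3],f['K'],f['d'])[0].reshape(-1,2)
E
python3 - <<'E'
from h import *
for n in('scene','side','wrist'):
    f=grab(n);cv2.imwrite(f'pics/{n}0.png',f['pixels']);np.save(n+'0.npy',f,allow_pickle=True)
    print(n,f['vfov'],-f['V'][:3,:3].T@f['V'][:3,3],f['V'][2,:3])
print(manip.state())
E
```

```text
scene 55.905947159203635 [0.98396309 0.65074619 0.61766507] [-0.52603355 -0.67627425 -0.5156955 ]
side 46.11496470569146 [-0.14695619  0.70047428  1.18782835] [ 0.46537587 -0.48524503 -0.74024493]
wrist 60.40897120941306 [0.19293656 0.6003551  0.37299154] [ 0.29240115 -0.13915595 -0.9461169 ]
{'time': 0.15, 'joint_pos': array([ 1.00897118e+00,  5.32185600e-02,  1.61396974e+00,  1.66669530e-05,
        1.47598567e+00, -1.19008499e-01]), 'joint_vel': array([-9.44500866e-04,  4.41789905e-04, -3.92643364e-03,  5.82583840e-05,
       -1.69730367e-03, -5.91554022e-04]), 'joint_efforts': array([ 6.91496589e-04, -3.94237375e+01, -3.70724809e+01, -1.42731233e-04,
        4.61574949e-03, -1.59058878e-06]), 'tool_pos': array([0.26754766, 0.56431035, 0.23034245]), 'tool_rot': array([-2.71804589e-04,  2.19604494e-01,  9.75588664e-01, -7.42517664e-04]), 'contact_force': array([-0.27475989,  0.52225329, -0.40158624]), 'ft_torque': array([-0.00090381,  0.04865176,  0.00161229]), 'grasp_force': 0.0, 'gripper_width': 1.0010292155421217}
```

View pics/scene0.png

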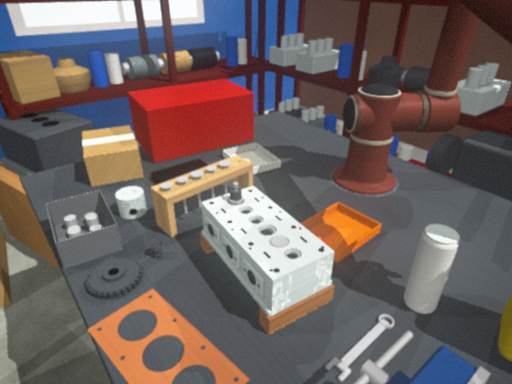

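View pics/side0.png

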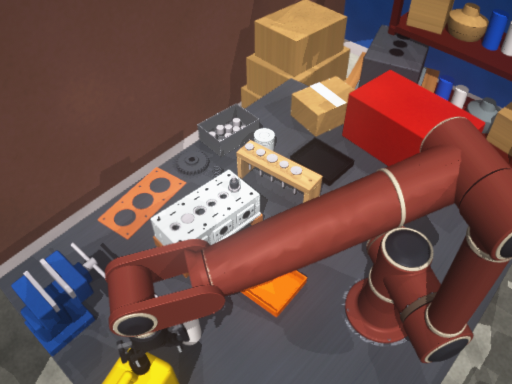

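View pics/wrist0.png

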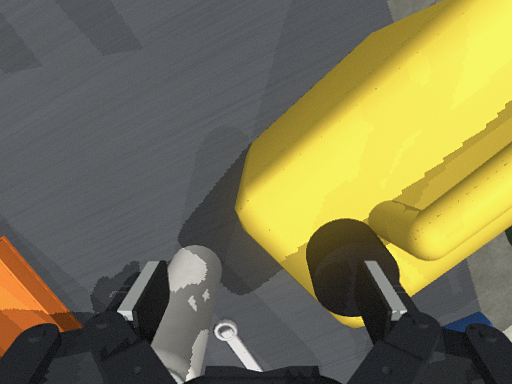

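The scene view shows the head (265,240) with the cutter and pilot at (235,190). The rack is at (200,185) and the orange tray at (345,225), which is a look-alike. A grey bin stands at (85,230) and a flat tray at (255,158). The side view shows that flat tray as black at (322,157). The wrist view shows only bench, the spray can (190,300) and a yellow canister.

Run:
```python
from h import *
s=np.load('scene0.npy',allow_pickle=True).item();d=np.load('side0.npy',allow_pickle=True).item()
a=cv2.resize(s['pixels'][145:320,145:345],None,fx=3,fy=3,interpolation=cv2.INTER_CUBIC)
b=cv2.resize(d['pixels'][130:250,145:365],None,fx=3,fy=3,interpolation=cv2.INTER_CUBIC)
cv2.imwrite('pics/c1.png',a);cv2.imwrite('pics/c2.png',b)
for n,f in(('s',s),('d',d)):
    P=cloud(f)
    for zz,tag in((.14,'deck'),(.125,'rack')):
        m=(abs(P[...,2]-zz)<.004)&(f['depth']>0)&(P[...,0]>.3)&(P[...,0]<.9)&(abs(P[...,1])<.6)
        k,l,st,c=cv2.connectedComponentsWithStats(m.astype(np.uint8))
        for i in range(1,k):
            if st[i,4]>150:
                q=P[l==i]; print(n,tag,st[i],q.mean(0).round(3),cv2.minAreaRect((q[:,:2]*1000).astype(np.float32)))
print(onz(d,[[322,157],[302,160],[350,160],[323,137],[318,183]],.004).round(3),onz(s,[[255,158],[345,225]],.004).round(3),[d['pixels'][157,322],s['pixels'][158,255]])
```

```text
s deck [ 202  186  132   95 5162] [0.582 0.169 0.138] ((574.6475830078125, 141.35690307617188), (312.9588928222656, 151.67425537109375), 84.42887878417969)
s deck [374 331  38  37 388] [0.612 0.504 0.139] ((611.8866577148438, 503.6155090332031), (90.54957580566406, 11.053092956542969), 2.30721378326416)
s deck [353 367  29  17 227] [0.682 0.508 0.14 ] ((680.1138916015625, 506.0302429199219), (22.215476989746094, 36.77765655517578), 48.91571807861328)
s rack [ 151  156  102   44 1072] [ 0.555 -0.152  0.123] ((540.4141235351562, -159.87005615234375), (299.92559814453125, 83.55197143554688), 4.813600063323975)
s rack [202 207 132  80 378] [0.621 0.224 0.125] ((637.9527587890625, 166.4786376953125), (133.47506713867188, 341.2123718261719), 20.11495018005371)
d deck [ 151  170  109   73 2691] [0.57  0.148 0.139] ((571.8284912109375, 142.4156951904297), (312.18121337890625, 154.60601806640625), 84.02786254882812)
d deck [ 71 243  34  33 169] [0.677 0.509 0.139] ((682.0975952148438, 511.8731994628906), (37.20083999633789, 161.1487274169922), 84.75452423095703)
d rack [ 236  140   87   51 1023] [ 0.525 -0.156  0.124] ((537.3319702148438, -158.62881469726562), (302.80731201171875, 85.52436065673828), 5.002136707305908)
[[ 0.513 -0.398  0.004]
 [ 0.559 -0.333  0.004]
 [ 0.423 -0.456  0.004]
 [ 0.579 -0.495  0.004]
 [ 0.442 -0.277  0.004]] [[ 0.21  -0.354  0.004]
 [ 0.273  0.147  0.004]] [array([39, 39, 47], dtype=uint8), array([177, 189, 186], dtype=uint8)]
```

View pics/c1.png

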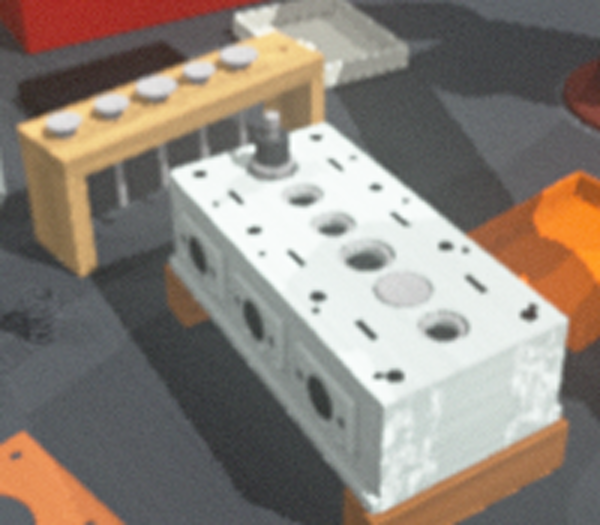

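View pics/c2.png

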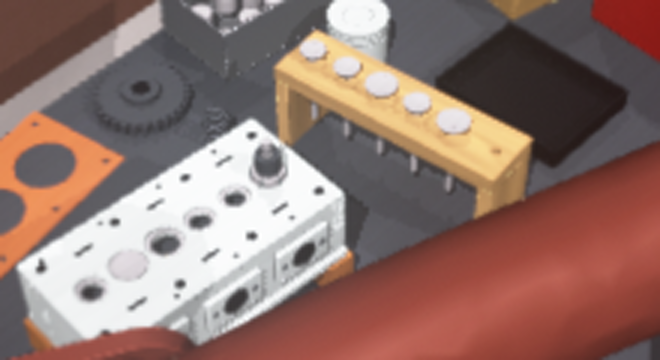

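Chosen tray: of the white tray (scene 255,158), the orange tray (scene 345,225), the grey bin (scene 85,230) and the black tray (side 322,157), the black one fits. It is near (0.50,-0.39), and the close crop confirms it. From the cutter end the seats are inlet (cutter), exhaust, exhaust, inlet, inlet (fitted), exhaust. From the robot end, the rack holds large, small, large, small, small. Next I bring the wrist camera over the head.

Call:
move_arm --plan '[[[0,0,-0.4,0,0,-0.9,0],[0,0,-0.4,0,0,-0.9,0],[0,0,-0.4,0,0,-0.9,0],[0,0,-0.05,0,0,-0.83,0],[-0.24,-0.45,0,0,0,0,0],[-0.24,-0.45,0,0,0,0,0],[-0.24,-0.45,0,0,0,0,0],[-0.24,-0.45,0,0,0,0,0],[-0.24,-0.45,0,0,0,0,0],[-0.24,-0.45,0,0,0,0,0]]]'

```text
time: 1.4
tool_pos: [0.4686, 0.2551, 0.381]
tool_rot: [-0.0, -0.043, 0.999, 0.0]
contact_force: [2.3, 0.3, 0.8]
gripper_width: 1.0
grasp_force: 0.0
```

Call:
move_arm --plan '[[[-0.24,-0.45,0,0,0,0,0],[-0.24,-0.45,0,0,0,0,0],[-0.24,-0.45,0,0,0,0,0],[0,-0.2,0,0,0,0,0],[0,0,0,0,0,0,0],[0,0,0,0,0,0,0],[0,0,0,0,0,0,0],[0,0,0,0,0,0,0],[0,0,0,0,0,0,0],[0,0,0,0,0,0,0]]]'

```text
time: 2.65
tool_pos: [0.5701, 0.0793, 0.3814]
tool_rot: [0.0, -0.044, 0.999, -0.0]
contact_force: [-0.0, 0.1, -0.7]
gripper_width: 1.003
grasp_force: 0.0
```

```bash
cat >> h.py <<'E'
from scipy.spatial.transform import Rotation as Ro
def to(target,yaw=None):
    "tool-axis shift fractions and turn fractions still to go"
    s=manip.state();w,x,y,z=s['tool_rot'];R=Ro.from_quat([x,y,z,w])
    d=R.inv().apply(np.array(target)-s['tool_pos'])/.12
    print('pos',s['tool_pos'].round(4),'F',s['contact_force'].round(1),'w',round(s['gripper_width'],3),'t',round(s['time'],1))
    print(' shift',d.round(3))
    if yaw is not None:
        c,n=np.cos(np.radians(yaw)),np.sin(np.radians(yaw))
        T=Ro.from_matrix(np.array([[c,n,0],[n,-c,0],[0,0,-1]]))
        print(' turn',((R.inv()*T).as_rotvec()/.15).round(3))
E
python3 - <<'E'
from h import *
f=grab('wrist');cv2.imwrite('pics/w1.png',cv2.resize(f['pixels'],(800,600)));np.save('w1.npy',f,allow_pickle=True)
to([.57,.08,.38],184.5);print(manip.state()['joint_pos'].round(2))
E
```

```text
pos [0.5701 0.0793 0.3813] F [ 0.4 -1.1  0.9] w 0.996 t 2.7
 shift [0.001 0.006 0.011]
 turn [-0.     0.     0.057]
[ 0.01 -0.11  1.53  0.    1.72 -1.65]
```

View pics/w1.png

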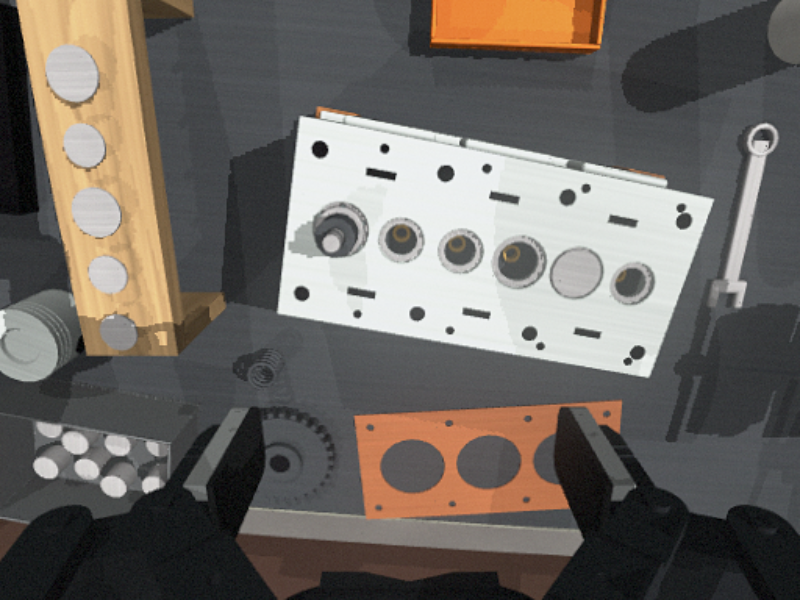

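The wrist view (800 px) shows the seats at (340,232, cutter), (401,240), (460,250), (519,262), (577,273, fitted) and (633,284). The rack discs are at (73,73), (84,146), (97,213), (108,275) and (118,331).

```bash
cat >> h.py <<'E'
def circ(f,P,r,z,hi=True,it=4):
    """edge-point circle fit in the plane z: radial gradient maxima round a guessed centre P"""
    g=cv2.GaussianBlur(cv2.cvtColor(f['pixels'],cv2.COLOR_BGR2GRAY),(0,0),.7).astype(np.float32)
    c=np.array(P[:2],float);th=np.linspace(0,2*np.pi,90,endpoint=False);w=.006
    for k in range(it):
        rr=np.arange(r-w,r+w,.0003)
        Q=np.stack([c[0]+rr[None]*np.cos(th)[:,None],c[1]+rr[None]*np.sin(th)[:,None],np.full((90,len(rr)),z)],-1)
        uv=proj(f,Q).reshape(90,len(rr),2).astype(np.float32)
        v=cv2.remap(g,uv[...,0],uv[...,1],cv2.INTER_LINEAR)
        gr=np.gradient(v,axis=1)*(1 if hi else -1)
        i=gr[:,2:-2].argmax(1)+2;ok=gr[np.arange(90),i]>.5*np.median(gr[np.arange(90),i])
        E=np.stack([c[0]+rr[i]*np.cos(th),c[1]+rr[i]*np.sin(th)],-1)[ok]
        for _ in range(4):
            A=np.c_[2*E,np.ones(len(E))];s=np.linalg.lstsq(A,(E**2).sum(1),rcond=None)[0]
            R=np.sqrt(s[2]+s[:2]@s[:2]);e=abs(np.hypot(*(E-s[:2]).T)-R);E=E[e<=max(np.percentile(e,85),.0003)]
        c=s[:2];w=max(.003,w*.7)
    return c,R,len(E),e.mean()
E
python3 - <<'E'
from h import *
f=np.load('w1.npy',allow_pickle=True).item()
uv=np.array([(401,240),(460,250),(519,262),(577,273),(633,284)])*.64
S=onz(f,uv,.14);C=[]
for p,r,h in zip(S,[.0175,.0175,.021,.019,.0175],[1,1,1,1,1]):
    c,R,n,e=circ(f,p,r,.14,True);C.append(c);print('seat',c.round(4),round(R*1e3,1),n,round(e*1e3,2))
C=np.array(C);k=np.arange(1,6)
ax=np.polyfit(k,C[:,0],1);ay=np.polyfit(k,C[:,1],1);print('row',ax,ay,np.hypot(ax[0],ay[0]),np.degrees(np.arctan2(ay[0],ax[0])))
print(np.c_[np.polyval(ax,range(6)),np.polyval(ay,range(6))].round(4))
uv=np.array([(73,73),(84,146),(97,213),(108,275),(118,331)])*.64
for p,r in zip(onz(f,uv,.138),[.019,.0155,.019,.0155,.0155]):
    c,R,n,e=circ(f,p,r,.138,False);print('valve',c.round(4),round(R*1e3,1),n,round(e*1e3,2))
print('pilot top',onz(f,[[332*.64,242*.64]],.19),onz(f,[[350*.64,218*.64]],.172))
E
```

```text
seat [0.5671 0.0732] 17.8 61 0.14
seat [0.5722 0.1218] 15.5 45 0.29
seat [0.5774 0.167 ] 19.1 46 0.32
seat [0.5807 0.2107] 21.0 84 0.09
seat [0.586  0.2583] 15.8 45 0.3
row [0.00462008 0.56279179] [0.04591135 0.02848826] 0.04614322557078725 84.25364572874045
[[0.5628 0.0285]
 [0.5674 0.0744]
 [0.572  0.1203]
 [0.5767 0.1662]
 [0.5813 0.2121]
 [0.5859 0.258 ]]
valve [ 0.4681 -0.1678] 18.6 47 0.13
valve [ 0.5168 -0.1636] 15.2 48 0.13
valve [ 0.5654 -0.1591] 18.4 38 0.15
valve [ 0.6143 -0.1551] 14.7 46 0.15
valve [ 0.6634 -0.1516] 15.4 34 0.13
pilot top [[0.56202315 0.0282536  0.19      ]] [[0.54829728 0.0374711  0.172     ]]
```

Call:
move_arm --plan '[[[0.05,-0.21,0,0,0,0,0],[0.05,-0.207,0,0,0,0,0],[0,0,0.4,0,0,0,0],[0,0,0.4,0,0,0,0],[0,0,0.4,0,0,0,0],[0,0,0.3,0,0,0,0],[0,0,0,0,0,0,0],[0,0,0,0,0,0,0],[0,0,0,0,0,0,0],[0,0,0,0,0,0,0]]]'

```text
time: 3.95
tool_pos: [0.5635, 0.0281, 0.2033]
tool_rot: [0.002, -0.043, 0.999, -0.0]
contact_force: [-0.0, 0.2, 0.5]
gripper_width: 1.003
grasp_force: 0.0
```

Run:
```python
from h import *
f=grab('wrist');cv2.imwrite('pics/w2.png',f['pixels']);np.save('w2.npy',f,allow_pickle=True)
to([.5625,.0284,.150],185);print(proj(f,[[.5625,.0284,.19],[.5625,.0284,.172]]))
```

```text
pos [0.5633 0.0281 0.2028] F [-0.1  1.1  0.6] w 0.999 t 4.0
 shift [0.007 0.003 0.44 ]
 turn [-0.003  0.016 -0.004]
[[261.8864707  246.19692737]
 [261.8528143  231.56669008]]
```

View pics/w2.png

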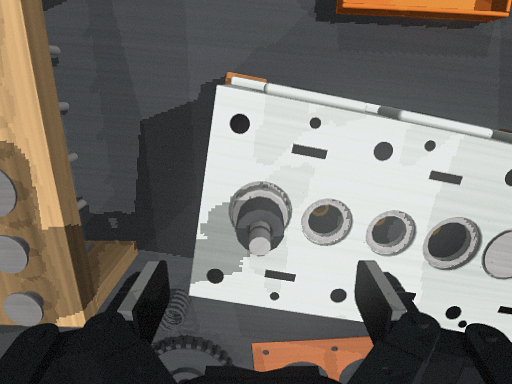

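The pilot top at (260,247) matches the prediction of (262,246), so the tool is aligned. Now I descend, close and lift.

Call:
move_arm --plan '[[[0.007,0,0.22,0,0,0,0],[0,0,0.22,0,0,0,0],[0,0,0,0,0,0,0.3],[0,0,0,0,0,0,0.6],[0,0,0,0,0,0,1],[0,0,0,0,0,0,1],[0,0,0,0,0,0,1],[0,0,0,0,0,0,1],[0,0,0,0,0,0,1],[0,0,0,0,0,0,1]]]'

```text
time: 5.25
tool_pos: [0.5629, 0.028, 0.1507]
tool_rot: [0.002, -0.043, 0.999, -0.0]
contact_force: [-1.0, -0.6, 5.7]
gripper_width: 0.33
grasp_force: 59.2
```

Call:
move_arm --plan '[[[0,0,-0.1,0,0,0,1],[0,0,-0.15,0,0,0,1],[0,0,-0.15,0,0,0,1],[0,0,-0.2,0,0,0,1],[0,0,-0.2,0,0,0,1],[0,0,-0.1,0,0,0,1],[0,0,0,0,0,0,1],[0,0,0,0,0,0,1],[0,0,0,0,0,0,1],[0,0,0,0,0,0,1]]]'

```text
time: 6.5
tool_pos: [0.5614, 0.0281, 0.2556]
tool_rot: [-0.001, -0.043, 0.999, 0.0]
contact_force: [0.4, 0.1, -1.7]
gripper_width: 0.332
grasp_force: 59.3
```

Run:
```python
from h import *
f=grab('wrist');cv2.imwrite('pics/w3.png',f['pixels']);np.save('w3.npy',f,allow_pickle=True)
to([.50,-.395,.26],185)
d=grab('side');m=(cv2.cvtColor(d['pixels'],cv2.COLOR_BGR2GRAY)<60).astype(np.uint8);m[:120]=0;m[200:]=0;m[:,:270]=0;m[:,370:]=0
k,l,st,c=cv2.connectedComponentsWithStats(m)
for i in range(1,k):
    if st[i,4]>200:
        q=np.argwhere(l==i)[:,::-1].astype(np.float32);b=cv2.boxPoints(cv2.minAreaRect(q));print(st[i],b.round(),onz(d,b,.016).round(3).tolist(),onz(d,[c[i]],.016))
```

```text
pos [0.5615 0.0281 0.2558] F [ 0.3 -0.4 -2. ] w 0.329 t 6.5
 shift [ 0.816 -3.468 -0.035]
 turn [ 0.001 -0.008 -0.004]
[ 270  120   97   69 2515] [[255. 158.]
 [271. 116.]
 [370. 155.]
 [353. 197.]] [[0.689, -0.211, 0.016], [0.809, -0.445, 0.016], [0.378, -0.521, 0.016], [0.304, -0.298, 0.016]] [[ 0.51447436 -0.39274632  0.016     ]]
```

View pics/w3.png

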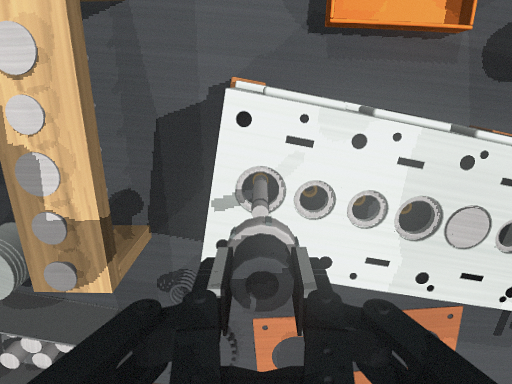

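The cutter is held between the fingers and the pilot stays in its guide (260,190). I carry the cutter over to the tray.

Call:
move_arm --plan '[[[0,-0.3,0,0,0,0,1],[0.1,-0.4,0,0,0,0,1],[0.1,-0.4,0,0,0,0,1],[0.1,-0.4,0,0,0,0,1],[0.1,-0.4,0,0,0,0,1],[0.1,-0.4,0,0,0,0,1],[0.1,-0.4,0,0,0,0,1],[0.1,-0.4,0,0,0,0,1],[0.1,-0.2,0,0,0,0,1],[0,0,0,0,0,0,1]]]'

```text
time: 7.85
tool_pos: [0.4995, -0.3763, 0.2561]
tool_rot: [-0.0, -0.042, 0.999, 0.0]
contact_force: [0.3, 0.7, -1.3]
gripper_width: 0.331
grasp_force: 59.5
```

Run:
```python
from h import *
f=grab('wrist');cv2.imwrite('pics/w4.png',f['pixels']);np.save('w4.npy',f,allow_pickle=True)
to([.50,-.395,.02],185)
P=cloud(f);m=(f['depth']>0)&(P[...,2]<.045)&(P[...,2]>.02)&(P[...,1]<-.25);q=P[m];print(len(q),cv2.minAreaRect((q[:,:2]*1000).astype(np.float32)))
```

```text
pos [ 0.5001 -0.3751  0.2561] F [ 1.1  1.  -1.6] w 0.332 t 7.9
 shift [ 0.015 -0.167  1.968]
 turn [ 0.006 -0.001 -0.014]
6042 ((585.068359375, -431.0780944824219), (371.9702453613281, 411.8427734375), 75.78608703613281)
```

View pics/w4.png

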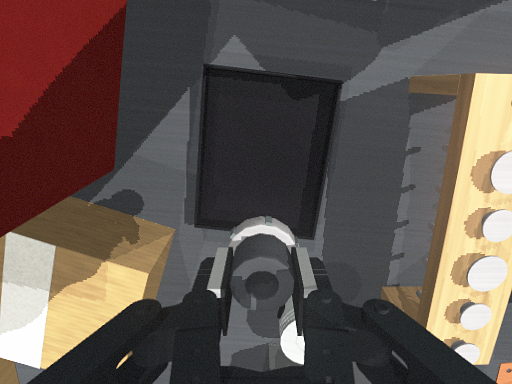

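The black tray's rim corners are at (205,67), (340,80), (316,237) and (195,225).

Run:
```python
from h import *
f=np.load('w4.npy',allow_pickle=True).item()
q=onz(f,[(205,67),(340,80),(316,237),(195,225)],.028);print(q.round(3),q.mean(0));c=q.mean(0)
to([c[0],c[1],.024],185)
```

```text
[[ 0.406 -0.444  0.028]
 [ 0.406 -0.3    0.028]
 [ 0.592 -0.3    0.028]
 [ 0.588 -0.45   0.028]] [ 0.49811861 -0.37344895  0.028     ]
pos [ 0.5001 -0.3751  0.2561] F [ 1.1  1.  -1.6] w 0.332 t 7.9
 shift [0.015 0.013 1.934]
 turn [ 0.006 -0.001 -0.014]
```

Call:
move_arm --plan '[[[0.015,0.013,0.4,0,0,0,1],[0,0,0.4,0,0,0,1],[0,0,0.4,0,0,0,1],[0,0,0.4,0,0,0,1],[0,0,0.2,0,0,0,1],[0,0,0.15,0,0,0,1],[0,0,0,0,0,0,1],[0,0,0,0,0,0,0.3],[0,0,0,0,0,0,0.3],[0,0,0,0,0,0,0.3]]]'

```text
time: 9.15
tool_pos: [0.4992, -0.3741, 0.024]
tool_rot: [0.001, -0.043, 0.999, -0.001]
contact_force: [-0.5, 0.0, -0.2]
gripper_width: 0.698
grasp_force: 0.0
```

Call:
move_arm --plan '[[[0,0,0,0,0,0,0.3],[0,0,-0.2,0,0,0,0.3],[0,0,-0.4,0,0,0,0.3],[0,0,-0.45,0,0,0,0.3],[0,0,-0.5,0,0,0,0.2],[0,0,-0.5,0,0,0,0],[0,0,-0.5,0,0,0,0],[0,0.4,-0.1,0,0,0,0],[0,0.4,0,0,0,0,0],[0,0.4,0,0,0,0,0]]]'

```text
time: 10.4
tool_pos: [0.4857, -0.2286, 0.341]
tool_rot: [0.0, -0.043, 0.999, -0.0]
contact_force: [0.3, -0.6, 0.1]
gripper_width: 1.003
grasp_force: 0.0
```

Run:
```python
from h import *
f=grab('wrist');cv2.imwrite('pics/w5.png',f['pixels']);np.save('w5.npy',f,allow_pickle=True)
to([.45,-.172,.30],185)
```

```text
pos [ 0.4855 -0.2239  0.3414] F [3.3 2.7 1.3] w 1.002 t 10.4
 shift [0.256 0.457 0.346]
 turn [0.021 0.01  0.021]
```

View pics/w5.png

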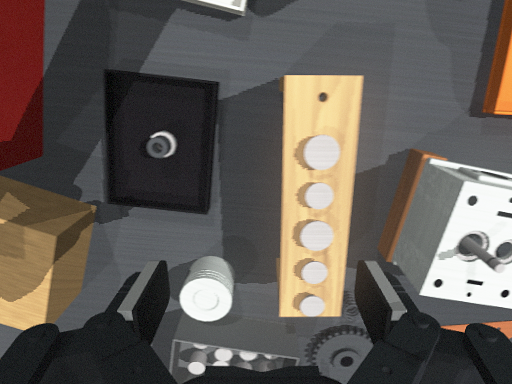

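The cutter stands upright in the black tray at (160,147). The rack's spare hole is at (322,97). Next I measure the rack and move back to the pilot.

Call:
move_arm --plan '[[[-0.16,0.4,0,0,0,0,0],[-0.16,0.4,0,0,0,0,0],[-0.16,0.4,0,0,0,0,0],[-0.16,0.4,0,0,0,0,0],[-0.16,0.4,0.1,0,0,0,0],[0,0.0,0.4,0,0,0,0],[0,0,0.4,0,0,0,0],[0,0,0.1,0,0,0,0],[0,0,0,0,0,0,0],[0,0,0,0,0,0,0]]]'

```text
time: 11.7
tool_pos: [0.5622, 0.0171, 0.2235]
tool_rot: [0.002, -0.043, 0.999, -0.0]
contact_force: [-0.2, 0.5, 0.1]
gripper_width: 1.001
grasp_force: 0.0
```

Run:
```python
from h import *
f=np.load('w5.npy',allow_pickle=True).item()
def dark(f,u,v,z,h=9):
    g=cv2.cvtColor(f['pixels'],cv2.COLOR_BGR2GRAY)[v-h:v+h+1,u-h:u+h+1].astype(float);w=np.clip(np.percentile(g,70)*.75-g,0,None)
    yy,xx=np.mgrid[v-h:v+h+1,u-h:u+h+1];return onz(f,[[(w*xx).sum()/w.sum(),(w*yy).sum()/w.sum()]],z)[0]
print('hole',dark(f,322,97,.125).round(4))
for p,r in zip(onz(f,[(321,153),(318,196),(316,235),(314,272),(312,306)],.138),[.019,.0155,.019,.0155,.0155]):
    c,R,n,e=circ(f,p,r,.138,False);print('valve',c.round(4),round(R*1e3,1),n,round(e*1e3,2))
f=grab('wrist');np.save('w6.npy',f,allow_pickle=True)
g=cv2.cvtColor(f['pixels'],cv2.COLOR_BGR2GRAY)
p=proj(f,[[.5625,.028,.19]])[0];print(p)
cv2.imwrite('pics/w6.png',cv2.resize(g[int(p[1])-60:int(p[1])+60,int(p[0])-60:int(p[0])+60],None,fx=4,fy=4))
to([.5625,.028,.158],185)
```

```text
hole [ 0.4111 -0.1708  0.125 ]
valve [ 0.4672 -0.1661] 19.1 45 0.17
valve [ 0.5162 -0.1616] 15.6 45 0.2
valve [ 0.5654 -0.1578] 18.8 47 0.13
valve [ 0.6141 -0.1533] 15.4 42 0.16
valve [ 0.6634 -0.1495] 15.5 32 0.17
[279.57193958 233.24028213]
pos [0.5623 0.0172 0.2235] F [ 0.   0.4 -0.3] w 1.004 t 11.8
 shift [-0.007  0.09   0.546]
 turn [-0.006  0.03  -0.006]
```

View pics/w6.png

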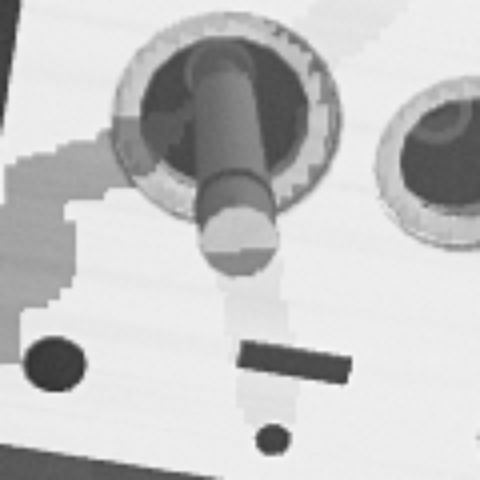

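The pilot top is exactly where predicted. I descend, grip and pull it up by more than 75 mm.

Call:
move_arm --plan '[[[-0.007,0.09,0.18,0,0,0,0],[0,0,0.18,0,0,0,0],[0,0,0.186,0,0,0,0.2],[0,0,0,0,0,0,0.6],[0,0,0,0,0,0,0.8],[0,0,0,0,0,0,1],[0,0,0,0,0,0,1],[0,0,0,0,0,0,1],[0,0,0,0,0,0,1],[0,0,0,0,0,0,1]]]'

```text
time: 13.0
tool_pos: [0.5616, 0.0281, 0.1564]
tool_rot: [0.001, -0.043, 0.999, -0.0]
contact_force: [0.1, -2.0, 5.8]
gripper_width: 0.118
grasp_force: 58.6
```

Run:
```python
from h import *
to([.5625,.028,.32],185)
```

```text
pos [0.5616 0.0281 0.1564] F [ 0.1 -2.   5.8] w 0.118 t 13.0
 shift [-0.011 -0.002 -1.363]
 turn [-0.006  0.016 -0.005]
```

Call:
move_arm --plan '[[[0,0,-0.2,0,0,0,1],[0,0,-0.3,0,0,0,1],[0,0,-0.3,0,0,0,1],[0,0,-0.4,0,0,0,1],[0.23,-0.257,0,0,0,0,1],[0.23,-0.257,0,0,0,0,1],[0.23,-0.257,0,0,0,0,1],[0.23,-0.257,0,0,0,0,1],[0.23,-0.257,0,0,0,0,1],[0.23,-0.257,0,0,0,0,1]]]'

```text
time: 14.25
tool_pos: [0.4106, -0.1706, 0.2978]
tool_rot: [-0.001, -0.044, 0.999, 0.001]
contact_force: [0.3, -1.0, -1.0]
gripper_width: 0.121
grasp_force: 59.0
```

Call:
move_arm --plan '[[[0,0,0.1,0,0,0,1],[0,0,0.1,0,0,0,1],[0,0,0.1,0,0,0,1],[0,0,0.1,0,0,0,1],[0,0,0,0,0,0,1],[0,0,0,0,0,0,1],[0,0,0,0,0,0,1],[0,0,0,0,0,0,1],[0,0,0,0,0,0,1],[0,0,0,0,0,0,1]]]'

```text
time: 15.5
tool_pos: [0.4118, -0.1704, 0.2511]
tool_rot: [0.0, -0.043, 0.999, -0.0]
contact_force: [0.4, 0.3, -1.7]
gripper_width: 0.119
grasp_force: 59.0
```

Run:
```python
from h import *
to([.411,-.171,.225],185)
f=grab('wrist');np.save('w7.npy',f,allow_pickle=True)
p=proj(f,[[.411,-.171,.125]])[0];print(p, proj(f,[manip.state()['tool_pos']-[0,0,.0914]]))
a,b=max(int(p[1])-60,0),max(int(p[0])-70,0);print(b,a)
cv2.imwrite('pics/w7.png',cv2.resize(f['pixels'][a:a+120,b:b+140],None,fx=5,fy=5))
```

```text
pos [ 0.4118 -0.1704  0.2511] F [ 0.4  0.3 -1.7] w 0.119 t 15.5
 shift [ 0.007 -0.005  0.218]
 turn [-0.001  0.001 -0.004]
[260.57195443 184.23543052] [[261.22636729 198.67980214]]
190 124
```

View pics/w7.png

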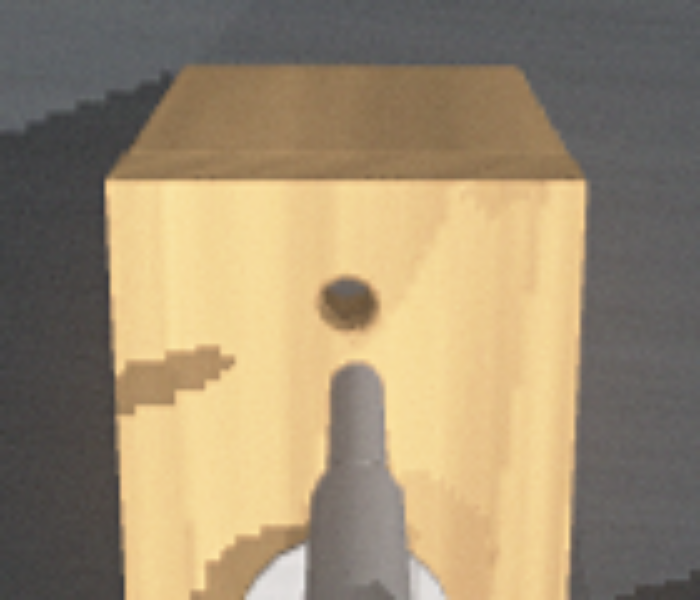

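The hole is at crop (348,303) and the pilot tip at (357,365), nearly in line. A script will give the fine offset.

Run:
```python
from h import *
f=np.load('w7.npy',allow_pickle=True).item()
print('hole',onz(f,[[190+348/5-.4,124+303/5-.4]],.125))
s=manip.state()['tool_pos'];print(proj(f,[s-[0,0,.0874]]),'seen',190+357/5-.4,196.6+5.2-.4)
h=onz(f,[[190+357/5-.4,201.4]],s[2]-.0874);print('tip',h,s)
```

```text
hole [[ 0.4110706  -0.17216675  0.125     ]]
[[261.22426274 200.47609948]] seen 261.0 201.39999999999998
tip [[ 0.4125003  -0.17046277  0.16363494]] [ 0.41175974 -0.17036043  0.25103494]
```

Call:
move_arm --plan '[[[0.013,-0.013,0.05,0,0,0,1],[0,0,0.1,0,0,0,1],[0,0,0.1,0,0,0,1],[0,0,0.05,0,0,0,1],[0,0,0.04,0,0,0,1],[0,0,0.03,0,0,0,1],[0,0,0,0,0,0,1],[0,0,0,0,0,0,1],[0,0,0,0,0,0,1],[0,0,0,0,0,0,1]]]'

```text
time: 16.8
tool_pos: [0.4104, -0.172, 0.2068]
tool_rot: [0.0, -0.043, 0.999, -0.0]
contact_force: [0.2, 0.6, -0.9]
gripper_width: 0.12
grasp_force: 59.0
```

Run:
```python
from h import *
to([.4104,-.1720,.1714],185)
```

```text
pos [ 0.4104 -0.172   0.2068] F [ 0.2  0.6 -0.9] w 0.12 t 16.8
 shift [0.    0.    0.295]
 turn [-0.001  0.002 -0.004]
```

It entered without force. I go down, release, open and rise.

Call:
move_arm --plan '[[[0,0,0.1,0,0,0,1],[0,0,0.1,0,0,0,1],[0,0,0.06,0,0,0,1],[0,0,0.03,0,0,0,1],[0,0,0,0,0,0,1],[0,0,0,0,0,0,0.5],[0,0,0,0,0,0,0.5],[0,0,0,0,0,0,0.3],[0,0,0,0,0,0,0.3],[0,0,0,0,0,0,0.3]]]'

```text
time: 18.05
tool_pos: [0.4103, -0.172, 0.1718]
tool_rot: [-0.0, -0.043, 0.999, -0.0]
contact_force: [-0.6, 0.6, 0.2]
gripper_width: 0.699
grasp_force: 0.0
```

Call:
move_arm --plan '[[[0,0,-0.2,0,0,0,0.2],[0,0,-0.3,0,0,0,0],[0,0,-0.3,0,0,0,0],[0,0,-0.2,0,0,0,0],[-0.4,0,0,0,0,0,0],[-0.4,0,0,0,0,0,0],[-0.4,0,0,0,0,0,0],[0,0,0,0,0,0,0],[0,0,0,0,0,0,0],[0,0,0,0,0,0,0]]]'

```text
time: 19.3
tool_pos: [0.553, -0.1597, 0.2923]
tool_rot: [0.0, -0.043, 0.999, -0.0]
contact_force: [-0.2, -0.0, 0.6]
gripper_width: 0.997
grasp_force: 0.0
```

Run:
```python
from h import *
f=grab('wrist');np.save('w8.npy',f,allow_pickle=True)
to([.565,-.158,.20],185)
P=[[.411+.049*k*np.cos(.0827)+.007*np.cos(.0827),-.172+(.049*k+.007)*np.sin(.0827),.138] for k in (1,2,3,4,5)]
V=[]
for p,r in zip(P,[.019,.0155,.019,.0155,.0155]):
    c,R,n,e=circ(f,p,r,.138,False);V.append(c);print('valve',np.round(p[:2],4),c.round(4),round(R*1e3,1),n,round(e*1e3,2))
# pilot depth check
C=cloud(f);m=(f['depth']>0)&(C[...,2]>.17)&(np.hypot(C[...,0]-.411,C[...,1]+.172)<.02);print('pilot top',m.sum(),C[m].mean(0) if m.any() else 0,C[m][:,2].max() if m.any() else 0)
```

```text
pos [ 0.553  -0.1598  0.2924] F [ 0.4 -0.7 -0.3] w 1.0 t 19.4
 shift [-0.1    0.006  0.77 ]
 turn [-0.004  0.005 -0.009]
valve [ 0.4668 -0.1674] [ 0.4676 -0.1678] 18.9 49 0.14
valve [ 0.5156 -0.1633] [ 0.5165 -0.1636] 15.4 64 0.12
valve [ 0.5645 -0.1593] [ 0.5654 -0.1594] 18.9 69 0.15
valve [ 0.6133 -0.1552] [ 0.6142 -0.1552] 15.3 61 0.14
valve [ 0.6621 -0.1512] [ 0.6636 -0.1511] 15.7 43 0.16
pilot top 63 [ 0.41653175 -0.17153459  0.17696203] 0.18568364934387602
```

Pilot released. Valve positions agree with the rack geometry. I pick the third valve (inlet) first.

Call:
move_arm --plan '[[[-0.05,-0.003,0.25,0,0,0,0],[-0.053,-0.003,0.3,0,0,0,0],[0,0,0.3,0,0,0,0],[0,0,0.3,0,0,0,0],[0,0,0.2,0,0,0,0],[0,0,0,0,0,0,0],[0,0,0,0,0,0,0.3],[0,0,0,0,0,0,0.3],[0,0,0,0,0,0,0.4],[0,0,0,0,0,0,0.4]]]'

```text
time: 20.6
tool_pos: [0.5665, -0.1593, 0.1304]
tool_rot: [0.0, -0.043, 0.999, -0.0]
contact_force: [0.8, -0.3, -0.7]
gripper_width: 0.605
grasp_force: 0.0
```

Run:
```python
from h import *
to([.5654,-.1594,.1296],185)
f=grab('wrist');np.save('w9.npy',f,allow_pickle=True)
c,R,n,e=circ(f,[.5654,-.1594],.019,.138,False);print(c,R,n,e)
p=proj(f,[[.411,-.172,.205]])[0];print('pilot px',p);C=cloud(f);r=np.hypot(C[...,0]-.411,C[...,1]+.172);m=(f['depth']>0)&(r<.02)&(C[...,2]>.13);print(m.sum(),C[m][:,2].max() if m.any() else 0)
```

```text
pos [ 0.5665 -0.1593  0.1304] F [ 0.8 -0.3 -0.7] w 0.605 t 20.6
 shift [ 0.009 -0.     0.007]
 turn [-0.003  0.005 -0.004]
[ 0.56539459 -0.15961877] 0.018972574783168477 53 4.85535600904408e-05
pilot px [ 266.43884625 -385.02330167]
0 0
```

Call:
move_arm --plan '[[[0.009,0,0.006,0,0,0,0.4],[0,0,0,0,0,0,0.6],[0,0,0,0,0,0,0.8],[0,0,0,0,0,0,1],[0,0,0,0,0,0,1],[0,0,0,0,0,0,1],[0,0,0,0,0,0,1],[0,0,-0.03,0,0,0,1],[0,0,-0.1,0,0,0,1],[0,0,-0.1,0,0,0,1]]]'

```text
time: 21.9
tool_pos: [0.565, -0.1591, 0.1572]
tool_rot: [-0.0, -0.043, 0.999, 0.0]
contact_force: [-0.2, -0.7, -0.5]
gripper_width: 0.401
grasp_force: 60.1
```

Run:
```python
from h import *
to([.5628,.0285,.272],185)
```

```text
pos [ 0.565  -0.1591  0.1572] F [-0.2 -0.7 -0.5] w 0.401 t 21.9
 shift [-0.117  1.56  -0.956]
 turn [ 0.003 -0.002 -0.004]
```

Call:
move_arm --plan '[[[0,0,-0.25,0,0,0,1],[0,0,-0.3,0,0,0,1],[0,0,-0.3,0,0,0,1],[0,0,-0.106,0,0,0,1],[-0.02,0.26,0,0,0,0,1],[-0.02,0.26,0,0,0,0,1],[-0.02,0.26,0,0,0,0,1],[-0.02,0.26,0,0,0,0,1],[-0.02,0.26,0,0,0,0,1],[-0.017,0.26,0,0,0,0,1]]]'

```text
time: 23.15
tool_pos: [0.5623, 0.0296, 0.2703]
tool_rot: [-0.001, -0.043, 0.999, 0.0]
contact_force: [0.4, -0.6, -0.7]
gripper_width: 0.398
grasp_force: 60.3
```

Call:
move_arm --plan '[[[0,0,0,0,0,0,1],[0,0,0,0,0,0,1],[0,0,0,0,0,0,1],[0,0,0,0,0,0,1],[0,0,0,0,0,0,1],[0,0,0,0,0,0,1],[0,0,0,0,0,0,1],[0,0,0,0,0,0,1],[0,0,0,0,0,0,1],[0,0,0,0,0,0,1]]]'

```text
time: 24.4
tool_pos: [0.5629, 0.0285, 0.2714]
tool_rot: [0.0, -0.043, 0.999, -0.0]
contact_force: [0.2, 0.6, -1.8]
gripper_width: 0.394
grasp_force: 60.3
```

Run:
```python
from h import *
to([.5628,.0285,.272],185)
f=grab('wrist');cv2.imwrite('pics/w10.png',cv2.resize(f['pixels'][100:,130:400],None,fx=2.5,fy=2));np.save('w10.npy',f,allow_pickle=True)
c,R,n,e=circ(f,[.5628,.0285],.021,.14,True);print(c,R,n,e)
for g,k in(([.5674,.0744],.0175),):
    print(circ(f,g,k,.14,True))
t=manip.state()['tool_pos'];print(circ(f,t,.019,t[2]+.0084,False), proj(f,[t-[0,0,.1056],[.5628,.0285,.11]]))
```

```text
pos [0.5629 0.0285 0.2714] F [ 0.2  0.6 -1.8] w 0.394 t 24.4
 shift [ 0.001  0.    -0.005]
 turn [-0.     0.    -0.003]
[0.56492533 0.0290488 ] 0.018987264861085908 41 0.00038298367415812786
(array([0.56820285, 0.07542313]), np.float64(0.015371219540905225), 44, np.float64(0.0002674564571616849))
(array([0.56344654, 0.0288349 ]), np.float64(0.0189033861789902), 49, np.float64(0.00016016280373459617)) [[261.22953214 192.77145472]
 [261.26706564 174.22631182]]
```

View pics/w10.png

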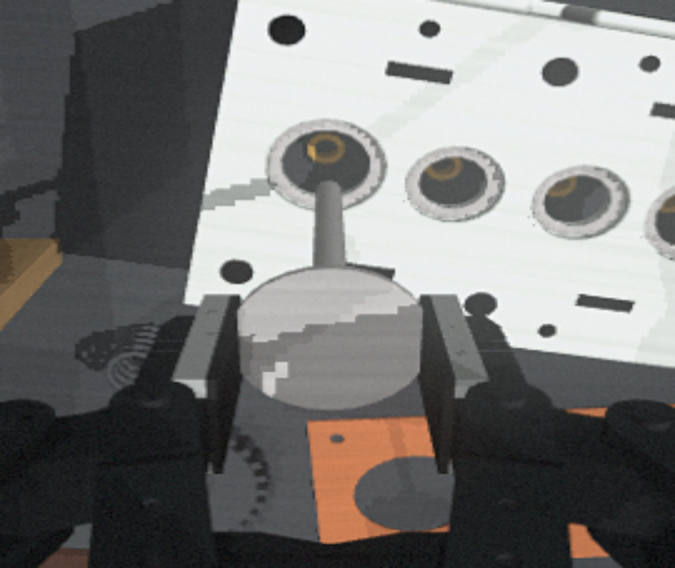

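The valve hangs straight. The stem end is at crop (330,190) and the guide mouth at (326,150). I nudge and lower it into the guide.

Call:
move_arm --plan '[[[0.005,-0.007,0.1,0,0,0,1],[0,0,0.15,0,0,0,1],[0,0,0.12,0,0,0,1],[0,0,0.06,0,0,0,1],[0,0,0.04,0,0,0,1],[0,0,0.04,0,0,0,1],[0,0,0.04,0,0,0,1],[0,0,0,0,0,0,1],[0,0,0,0,0,0,1],[0,0,0,0,0,0,1]]]'

```text
time: 25.7
tool_pos: [0.5625, 0.0276, 0.2057]
tool_rot: [0.0, -0.043, 0.999, -0.0]
contact_force: [0.7, 0.6, -1.5]
gripper_width: 0.397
grasp_force: 60.3
```

Run:
```python
from h import *
to([.5623,.0277,.1415],185);print(manip.state()['ft_torque'])
```

```text
pos [0.5625 0.0276 0.2057] F [ 0.7  0.6 -1.5] w 0.397 t 25.7
 shift [0.002 0.001 0.535]
 turn [-0.001  0.004 -0.003]
[-0.0006657  -0.03978588  0.02072372]
```

No force, so it is in the guide. I lower it and release.

Call:
move_arm --plan '[[[0,0,0.15,0,0,0,1],[0,0,0.15,0,0,0,1],[0,0,0.12,0,0,0,1],[0,0,0.08,0,0,0,1],[0,0,0.047,0,0,0,1],[0,0,0,0,0,0,1],[0,0,0,0,0,0,0.3],[0,0,0,0,0,0,0.3],[0,0,-0.1,0,0,0,0.2],[0,0,-0.4,0,0,0,0]]]'

```text
time: 26.95
tool_pos: [0.5602, 0.0277, 0.1975]
tool_rot: [-0.003, -0.043, 0.999, 0.0]
contact_force: [1.1, -0.0, 0.6]
gripper_width: 0.981
grasp_force: 0.0
```

Call:
move_arm --plan '[[[0,-0.1,-0.4,0,0,0,0],[-0.1,-0.4,-0.4,0,0,0,0],[-0.12,-0.4,0,0,0,0,0],[-0.12,-0.4,0,0,0,0,0],[-0.12,-0.25,0,0,0,0,0],[0,0,0,0,0,0,0],[0,0,0,0,0,0,0],[0,0,0,0,0,0,0],[0,0,0,0,0,0,0],[0,0,0,0,0,0,0]]]'

```text
time: 28.2
tool_pos: [0.6319, -0.148, 0.2915]
tool_rot: [0.0, -0.044, 0.999, -0.0]
contact_force: [0.5, 0.2, -1.0]
gripper_width: 1.0
grasp_force: 0.0
```

Run:
```python
from h import *
f=grab('wrist');np.save('w11.npy',f,allow_pickle=True)
to([.6142,-.1552,.1302],185)
for n,p,r,z in(('v4',[.6142,-.1552],.0155,.138),('v5',[.6636,-.1511],.0155,.138),('v2',[.5165,-.1636],.0155,.138)):
    c,R,k,e=circ(f,p,r,z,False);print(n,c.round(4),R.round(4),k,e.round(5))
s=grab('scene');C=cloud(s);
for c in([.5628,.0285],[.5813,.2121]):
    m=(s['depth']>0)&(np.hypot(C[...,0]-c[0],C[...,1]-c[1])<.014)&(C[...,2]>.1);print('disc z',m.sum(),C[m][:,2].mean(),C[m][:,2].std())
m=(s['depth']>0)&(np.hypot(C[...,0]-.411,C[...,1]+.172)<.02)&(C[...,2]>.14);print('pilot',m.sum(),C[m][:,2].max() if m.any() else '')
cv2.imwrite('pics/s11.png',cv2.resize(s['pixels'][145:320,145:345],None,fx=3,fy=3,interpolation=cv2.INTER_CUBIC))
```

```text
pos [ 0.6319 -0.1482  0.2914] F [-0.5 -0.3 -0.6] w 1.002 t 28.2
 shift [ 0.152 -0.045  1.343]
 turn [-0.     0.001 -0.   ]
v4 [ 0.6142 -0.1552] 0.0154 63 0.00015
v5 [ 0.6632 -0.1512] 0.0153 66 0.00015
v2 [ 0.5162 -0.1638] 0.0155 54 0.00013
disc z 57 0.13625173916183828 0.006346526686762104
disc z 84 0.13767017945253252 0.0008114840499309771
pilot 80 0.2032930139963846
```

```bash
cat >> h.py <<'E'
def disc(f,c):
    C=cloud(f)
    for r in((0,.006),(.006,.01),(.01,.014)):
        d=np.hypot(C[...,0]-c[0],C[...,1]-c[1]);m=(f['depth']>0)&(d>=r[0])&(d<r[1])&(C[...,2]>.02)
        if m.any():q=C[m];print('  r',r,len(q),'z',np.percentile(q[:,2],[5,50,95]).round(4),'int',f['pixels'][m].mean().round(0))
E
python3 - <<'E'
from h import *
f=grab('scene')
for c in([.5628,.0285],[.5813,.2121],[.5674,.0744]):print(c);disc(f,c)
E
```

```text
[0.5628, 0.0285]
  r (0, 0.006) 11 z [0.1358 0.1369 0.1378] int 228.0
  r (0.006, 0.01) 17 z [0.1363 0.1373 0.1383] int 227.0
  r (0.01, 0.014) 28 z [0.1149 0.1372 0.1383] int 226.0
[0.5813, 0.2121]
  r (0, 0.006) 18 z [0.1366 0.1377 0.139 ] int 228.0
  r (0.006, 0.01) 28 z [0.1362 0.1376 0.1386] int 224.0
  r (0.01, 0.014) 41 z [0.1365 0.1377 0.1391] int 223.0
[0.5674, 0.0744]
  r (0.006, 0.01) 1 z [0.1361 0.1361 0.1361] int 189.0
  r (0.01, 0.014) 29 z [0.1274 0.1319 0.1349] int 190.0
```

Inlet 0 is home (disc z .1373 against .1377 for the fitted valve). Next is the fourth valve, an exhaust.

Call:
move_arm --plan '[[[0.076,-0.02,0.24,0,0,0,0],[0.076,-0.025,0.35,0,0,0,0],[0,0,0.35,0,0,0,0],[0,0,0.3,0,0,0,0],[0,0,0.1,0,0,0,0],[0,0,0,0,0,0,0.2],[0,0,0,0,0,0,0.4],[0,0,0,0,0,0,0.5],[0,0,0,0,0,0,0.5],[0,0,0,0,0,0,0.5]]]'

```text
time: 29.6
tool_pos: [0.6145, -0.1556, 0.131]
tool_rot: [0.0, -0.043, 0.999, -0.0]
contact_force: [0.2, -0.2, 0.0]
gripper_width: 0.501
grasp_force: 0.0
```

Run:
```python
from h import *
to([.6140,-.1550,.1302],185)
```

```text
pos [ 0.6145 -0.1556  0.131 ] F [ 0.2 -0.2  0. ] w 0.501 t 29.6
 shift [0.003 0.006 0.006]
 turn [-0.002  0.004 -0.003]
```

Call:
move_arm --plan '[[[0.003,0.006,0.006,0,0,0,0.6],[0,0,0,0,0,0,0.8],[0,0,0,0,0,0,1],[0,0,0,0,0,0,1],[0,0,0,0,0,0,1],[0,0,-0.03,0,0,0,1],[0,0,-0.15,0,0,0,1],[0,0,-0.3,0,0,0,1],[0,0,-0.35,0,0,0,1],[0,0,-0.35,0,0,0,1]]]'

```text
time: 30.85
tool_pos: [0.6136, -0.1543, 0.2736]
tool_rot: [0.0, -0.043, 0.999, 0.001]
contact_force: [0.7, -1.1, -1.6]
gripper_width: 0.315
grasp_force: 59.9
```

Call:
move_arm --plan '[[[0,0,0,0,0,0,1],[0.045,0.386,0,0,0,0,1],[0.045,0.386,0,0,0,0,1],[0.045,0.386,0,0,0,0,1],[0.045,0.386,0,0,0,0,1],[0.045,0.386,0,0,0,0,1],[0,0,0,0,0,0,1],[0,0,0,0,0,0,1],[0,0,0,0,0,0,1],[0,0,0,0,0,0,1]]]'

```text
time: 32.1
tool_pos: [0.567, 0.0726, 0.2712]
tool_rot: [-0.0, -0.043, 0.999, -0.0]
contact_force: [-0.4, -0.4, -1.0]
gripper_width: 0.314
grasp_force: 59.9
```

```bash
cat >> h.py <<'E'
def guide(f,c):
    "bore centre: brown ring pixels near the predicted mouth (z=.11), and stem end columns"
    p=proj(f,[[c[0],c[1],.11]])[0];h=14;u,v=int(p[0]),int(p[1])
    hsv=cv2.cvtColor(f['pixels'],cv2.COLOR_BGR2HSV)[v-h:v+h+1,u-h:u+h+1]
    m=((hsv[...,0]>8)&(hsv[...,0]<30)&(hsv[...,1]>70)&(hsv[...,2]>35)).astype(np.uint8)
    q=np.argwhere(m)[:,::-1]+[u-h,v-h]
    if len(q)>8:
        (e,ax,_)=cv2.fitEllipse(cv2.convexHull(q.astype(np.int32)).astype(np.float32)) if len(cv2.convexHull(q.astype(np.int32)))>=5 else ((q.mean(0)),0,0)
        print(' guide px',np.round(p,1),'seen',np.round(e,1),np.round(ax,1),len(q),'xy',onz(f,[e],.11)[0].round(4))
E
python3 - <<'E'
from h import *
f=np.load('w10.npy',allow_pickle=True).item();guide(f,[.5628,.0285]);guide(f,[.567,.0735])
to([.567,.0735,.272],185)
f=grab('wrist');np.save('w12.npy',f,allow_pickle=True);guide(f,[.567,.0735]);guide(f,[.5716,.1192]);
t=manip.state()['tool_pos'];print(circ(f,t,.0155,t[2]+.0076,False),manip.state()['grasp_force'])
E
```

```text
guide px [261.3 174.2] seen [259.6 173.8] [14.4 15. ] 105 xy [0.5625 0.0269 0.11  ]
 guide px [307.5 182.4] seen [307.4 183.4] [10.4 13.7] 46 xy [0.568  0.0736 0.11  ]
pos [0.567  0.0726 0.2712] F [-0.4 -0.4 -1. ] w 0.314 t 32.1
 shift [-0.     0.008 -0.007]
 turn [ 0.    -0.003 -0.014]
 guide px [262.2 174.5] seen [261.6 175.3] [11.8 14.1] 60 xy [0.5678 0.073  0.11  ]
 guide px [309.1 183.1] seen [309.2 184.3] [ 9.6 14. ] 44 xy [0.5728 0.1195 0.11  ]
(array([0.56751786, 0.0728746 ]), np.float64(0.01549072556925024), 47, np.float64(0.00010852697527023185)) 59.94567632675171
```

Call:
move_arm --plan '[[[0,0.006,0.1,0,0,0,1],[0,0,0.15,0,0,0,1],[0,0,0.12,0,0,0,1],[0,0,0.06,0,0,0,1],[0,0,0.04,0,0,0,1],[0,0,0.04,0,0,0,1],[0,0,0.04,0,0,0,1],[0,0,0,0,0,0,1],[0,0,0,0,0,0,1],[0,0,0,0,0,0,1]]]'

```text
time: 33.4
tool_pos: [0.5669, 0.0741, 0.2054]
tool_rot: [0.0, -0.043, 0.999, -0.0]
contact_force: [0.9, -1.0, -1.7]
gripper_width: 0.316
grasp_force: 59.9
```

Run:
```python
from h import *
to([.567,.0733,.1405],185);print(manip.state()['ft_torque'])
```

```text
pos [0.5669 0.0741 0.2054] F [ 0.9 -1.  -1.7] w 0.316 t 33.4
 shift [-0.    -0.007  0.541]
 turn [-0.001  0.001 -0.004]
[-0.32810848 -0.00848296  0.00086788]
```

Call:
move_arm --plan '[[[0,-0.006,0.14,0,0,0,1],[0,0,0.15,0,0,0,1],[0,0,0.12,0,0,0,1],[0,0,0.08,0,0,0,1],[0,0,0.05,0,0,0,1],[0,0,0,0,0,0,1],[0,0,0,0,0,0,0.5],[0,0,0,0,0,0,0.4],[0,0,-0.1,0,0,0,0.2],[0,0,-0.4,0,0,0,0]]]'

```text
time: 34.65
tool_pos: [0.5647, 0.0736, 0.1983]
tool_rot: [-0.003, -0.043, 0.999, 0.0]
contact_force: [0.2, 0.2, 0.1]
gripper_width: 0.977
grasp_force: 0.0
```

Call:
move_arm --plan '[[[0,-0.1,-0.4,0,0,0,0],[-0.13,-0.4,-0.2,0,0,0,0],[-0.13,-0.4,0,0,0,0,0],[-0.13,-0.4,0,0,0,0,0],[-0.13,-0.4,0,0,0,0,0],[-0.12,-0.23,0,0,0,0,0],[0,0,0,0,0,0,0],[0,0,0,0,0,0,0],[0,0,0,0,0,0,0],[0,0,0,0,0,0,0]]]'

```text
time: 35.9
tool_pos: [0.6633, -0.1496, 0.273]
tool_rot: [0.0, -0.044, 0.999, -0.0]
contact_force: [0.2, 0.3, 0.0]
gripper_width: 1.001
grasp_force: 0.0
```

Run:
```python
from h import *
to([.6632,-.1511,.1302],185)
f=grab('scene');disc(f,[.567,.0738])
f=grab('wrist');print(circ(f,[.6632,-.1511],.0155,.138,False))
```

```text
pos [ 0.6633 -0.1496  0.273 ] F [0.2 0.3 0. ] w 1.001 t 35.9
 shift [ 0.002 -0.012  1.19 ]
 turn [-0.001  0.003  0.004]
  r (0, 0.006) 12 z [0.1359 0.137  0.1385] int 230.0
  r (0.006, 0.01) 21 z [0.1363 0.1378 0.1393] int 230.0
  r (0.01, 0.014) 30 z [0.1361 0.1381 0.139 ] int 225.0
(array([ 0.66295499, -0.15115663]), np.float64(0.015355727450359584), 74, np.float64(0.00014843656663886978))
```

Exhaust 1 is home. Next is the fifth valve.

Call:
move_arm --plan '[[[0.004,-0.012,0.2,0,0,0,0],[0,0,0.35,0,0,0,0],[0,0,0.35,0,0,0,0],[0,0,0.2,0,0,0,0],[0,0,0.09,0,0,0,0],[0,0,0,0,0,0,0.2],[0,0,0,0,0,0,0.4],[0,0,0,0,0,0,0.5],[0,0,0,0,0,0,0.5],[0,0,0,0,0,0,0.5]]]'

```text
time: 37.25
tool_pos: [0.6633, -0.1521, 0.1302]
tool_rot: [0.0, -0.043, 0.999, -0.0]
contact_force: [-1.0, 0.5, -0.3]
gripper_width: 0.502
grasp_force: 0.0
```

Call:
move_arm --plan '[[[0,0,0.003,0,0,0,0.6],[0,0,0,0,0,0,0.8],[0,0,0,0,0,0,1],[0,0,0,0,0,0,1],[0,0,0,0,0,0,1],[0,0,-0.03,0,0,0,1],[0,0,-0.15,0,0,0,1],[0,0,-0.3,0,0,0,1],[0,0,-0.35,0,0,0,1],[0,0,-0.35,0,0,0,1]]]'

```text
time: 38.5
tool_pos: [0.6629, -0.1521, 0.2732]
tool_rot: [0.0, -0.043, 0.999, -0.0]
contact_force: [-0.0, -0.4, -1.1]
gripper_width: 0.316
grasp_force: 59.2
```

Call:
move_arm --plan '[[[0,0,0,0,0,0,1],[0.094,0.385,0,0,0,0,1],[0.094,0.385,0,0,0,0,1],[0.094,0.385,0,0,0,0,1],[0.094,0.385,0,0,0,0,1],[0.094,0.385,0,0,0,0,1],[0.094,0.385,0,0,0,0,1],[0,0,0,0,0,0,1],[0,0,0,0,0,0,1],[0,0,0,0,0,0,1]]]'

```text
time: 39.75
tool_pos: [0.5719, 0.1172, 0.2705]
tool_rot: [-0.0, -0.043, 0.999, -0.0]
contact_force: [0.1, 0.8, -0.8]
gripper_width: 0.313
grasp_force: 59.4
```

Run:
```python
from h import *
to([.5716,.119,.205],185)
f=grab('wrist');np.save('w13.npy',f,allow_pickle=True);guide(f,[.5716,.1192]);guide(f,[.5762,.1650]);
t=manip.state()['tool_pos'];print(circ(f,t,.0155,t[2]+.0076,False),manip.state()['grasp_force'])
```

```text
pos [0.5719 0.1172 0.2705] F [ 0.1  0.8 -0.8] w 0.313 t 39.8
 shift [0.    0.016 0.546]
 turn [-0.002 -0.005 -0.014]
 guide px [263.5 174.6] seen [262.9 175.3] [11.6 14.7] 69 xy [0.5723 0.1187 0.11  ]
 guide px [310.5 183.2] seen [309.8 183. ] [13.  15.3] 96 xy [0.5761 0.1643 0.11  ]
(array([0.57208551, 0.11751395]), np.float64(0.015394307762401478), 44, np.float64(0.00020753070840714053)) 59.39423203468323
```

Call:
move_arm --plan '[[[0.001,0.014,0.05,0,0,0,1],[0,0,0.15,0,0,0,1],[0,0,0.15,0,0,0,1],[0,0,0.08,0,0,0,1],[0,0,0.04,0,0,0,1],[0,0,0.04,0,0,0,1],[0,0,0.036,0,0,0,1],[0,0,0,0,0,0,1],[0,0,0,0,0,0,1],[0,0,0,0,0,0,1]]]'

```text
time: 41.05
tool_pos: [0.5713, 0.1198, 0.2053]
tool_rot: [-0.0, -0.043, 0.999, -0.0]
contact_force: [0.6, -2.6, -1.5]
gripper_width: 0.314
grasp_force: 59.4
```

Run:
```python
from h import *
to([.5716,.119,.1405],185);print(manip.state()['ft_torque'])
```

```text
pos [0.5713 0.1198 0.2053] F [ 0.6 -2.6 -1.5] w 0.314 t 41.0
 shift [-0.002 -0.006  0.54 ]
 turn [-0.002 -0.002 -0.004]
[-6.08769162e-01 -3.20366604e-02 -4.46836941e-04]
```

Call:
move_arm --plan '[[[-0.002,-0.008,0.14,0,0,0,1],[0,0,0.15,0,0,0,1],[0,0,0.12,0,0,0,1],[0,0,0.08,0,0,0,1],[0,0,0.05,0,0,0,1],[0,0,0,0,0,0,1],[0,0,0,0,0,0,0.5],[0,0,0,0,0,0,0.4],[0,0,-0.1,0,0,0,0.2],[0,0,-0.4,0,0,0,0]]]'

```text
time: 42.3
tool_pos: [0.5696, 0.1189, 0.1983]
tool_rot: [-0.003, -0.043, 0.999, -0.0]
contact_force: [0.8, -0.8, 1.0]
gripper_width: 0.979
grasp_force: 0.0
```

Call:
move_arm --plan '[[[0,-0.1,-0.4,0,0,0,0],[0.11,-0.4,-0.2,0,0,0,0],[0.11,-0.4,0,0,0,0,0],[0.11,-0.4,0,0,0,0,0],[0.11,-0.4,0,0,0,0,0],[0.11,-0.4,0,0,0,0,0],[0.11,-0.2,0,0,0,0,0],[0,0,0,0,0,0,0],[0,0,0,0,0,0,0],[0,0,0,0,0,0,0]]]'

```text
time: 43.55
tool_pos: [0.5171, -0.1619, 0.273]
tool_rot: [0.0, -0.044, 0.999, 0.0]
contact_force: [1.0, -0.2, -0.5]
gripper_width: 1.0
grasp_force: 0.0
```

Run:
```python
from h import *
to([.5162,-.1637,.1302],185)
f=grab('scene');disc(f,[.572,.1195])
f=grab('wrist');print(circ(f,[.5162,-.1637],.0155,.138,False))
```

```text
pos [ 0.5171 -0.1619  0.273 ] F [ 1.  -0.2 -0.5] w 1.0 t 43.5
 shift [ 0.009 -0.015  1.19 ]
 turn [0.    0.003 0.006]
  r (0, 0.006) 12 z [0.1364 0.1368 0.1382] int 227.0
  r (0.006, 0.01) 21 z [0.1359 0.1374 0.1385] int 227.0
  r (0.01, 0.014) 37 z [0.1042 0.1377 0.1391] int 214.0
(array([ 0.51652377, -0.1635207 ]), np.float64(0.01533539201203273), 60, np.float64(0.00014381229272686106))
```

Home. Now the second valve (exhaust), bound for the last seat.

Call:
move_arm --plan '[[[0.006,-0.009,0.2,0,0,0,0],[0,0,0.35,0,0,0,0],[0,0,0.35,0,0,0,0],[0,0,0.2,0,0,0,0],[0,0,0.09,0,0,0,0],[0,0,0,0,0,0,0.2],[0,0,0,0,0,0,0.4],[0,0,0,0,0,0,0.5],[0,0,0,0,0,0,0.5],[0,0,0,0,0,0,0.5]]]'

```text
time: 44.9
tool_pos: [0.5162, -0.1641, 0.1302]
tool_rot: [0.0, -0.043, 0.999, -0.0]
contact_force: [-0.1, -0.7, -0.4]
gripper_width: 0.501
grasp_force: 0.0
```

Call:
move_arm --plan '[[[0,0,0.003,0,0,0,0.6],[0,0,0,0,0,0,0.8],[0,0,0,0,0,0,1],[0,0,0,0,0,0,1],[0,0,0,0,0,0,1],[0,0,-0.03,0,0,0,1],[0,0,-0.15,0,0,0,1],[0,0,-0.3,0,0,0,1],[0,0,-0.35,0,0,0,1],[0,0,-0.35,0,0,0,1]]]'

```text
time: 46.15
tool_pos: [0.5158, -0.1638, 0.2733]
tool_rot: [0.0, -0.043, 0.999, -0.0]
contact_force: [1.1, -0.8, -1.0]
gripper_width: 0.316
grasp_force: 59.6
```

Call:
move_arm --plan '[[[0,0.1,0,0,0,0,1],[-0.1,0.38,0,0,0,0,1],[-0.1,0.38,0,0,0,0,1],[-0.1,0.38,0,0,0,0,1],[-0.1,0.38,0,0,0,0,1],[-0.1,0.38,0,0,0,0,1],[-0.1,0.38,0,0,0,0,1],[-0.1,0.38,0,0,0,0,1],[-0.1,0.38,0,0,0,0,1],[-0.08,0.3,0,0,0,0,1]]]'

```text
time: 47.4
tool_pos: [0.5845, 0.2585, 0.2696]
tool_rot: [-0.001, -0.044, 0.999, -0.0]
contact_force: [1.2, -0.1, -0.7]
gripper_width: 0.322
grasp_force: 59.6
```

Call:
move_arm --plan '[[[0,0,0,0,0,0,1],[0,0,0,0,0,0,1],[0,0,0,0,0,0,1],[0,0,0,0,0,0,1],[0,0,0,0,0,0,1],[0,0,0,0,0,0,1],[0,0,0,0,0,0,1],[0,0,0,0,0,0,1],[0,0,0,0,0,0,1],[0,0,0,0,0,0,1]]]'

```text
time: 48.65
tool_pos: [0.5856, 0.2564, 0.2711]
tool_rot: [-0.0, -0.043, 0.999, -0.0]
contact_force: [-0.5, 0.1, -0.8]
gripper_width: 0.317
grasp_force: 59.6
```

Run:
```python
from h import *
to([.5855,.2566,.205],185)
f=grab('wrist');np.save('w14.npy',f,allow_pickle=True);guide(f,[.5855,.2566]);guide(f,[.5762,.1650]);
t=manip.state()['tool_pos'];print(circ(f,t,.0155,t[2]+.0076,False),manip.state()['grasp_force'])
```

```text
pos [0.5856 0.2564 0.2711] F [-0.5  0.1 -0.8] w 0.317 t 48.6
 shift [0.    0.001 0.551]
 turn [ 0.    -0.    -0.003]
 guide px [261.4 174.4] seen [261.  174.6] [12.3 14.7] 78 xy [0.5858 0.2562 0.11  ]
 guide px [165.1 156.7] seen [164.4 156.9] [13.7 16.8] 155 xy [0.5764 0.1643 0.11  ]
(array([0.58638597, 0.25731767]), np.float64(0.015709451226678998), 37, np.float64(0.00035555566715992693)) 59.633857011795044
```

Call:
move_arm --plan '[[[0.002,0,0.1,0,0,0,1],[0,0,0.15,0,0,0,1],[0,0,0.12,0,0,0,1],[0,0,0.06,0,0,0,1],[0,0,0.04,0,0,0,1],[0,0,0.04,0,0,0,1],[0,0,0.04,0,0,0,1],[0,0,0,0,0,0,1],[0,0,0,0,0,0,1],[0,0,0,0,0,0,1]]]'

```text
time: 49.95
tool_pos: [0.5855, 0.2564, 0.2055]
tool_rot: [0.0, -0.043, 0.999, 0.0]
contact_force: [1.0, -0.2, -0.5]
gripper_width: 0.31
grasp_force: 59.6
```

Run:
```python
from h import *
to([.5854,.2565,.1405],185);print(manip.state()['ft_torque'])
```

```text
pos [0.5855 0.2564 0.2055] F [ 1.  -0.2 -0.5] w 0.31 t 50.0
 shift [0.001 0.001 0.541]
 turn [ 0.     0.003 -0.004]
[-0.04169493  0.00878165  0.01187426]
```

Call:
move_arm --plan '[[[0,0,0.14,0,0,0,1],[0,0,0.15,0,0,0,1],[0,0,0.12,0,0,0,1],[0,0,0.08,0,0,0,1],[0,0,0.05,0,0,0,1],[0,0,0,0,0,0,1],[0,0,0,0,0,0,0.5],[0,0,0,0,0,0,0.4],[0,0,-0.1,0,0,0,0.2],[0,0,-0.4,0,0,0,0]]]'

```text
time: 51.2
tool_pos: [0.5833, 0.2558, 0.1976]
tool_rot: [-0.003, -0.043, 0.999, -0.001]
contact_force: [0.9, -0.3, 0.1]
gripper_width: 0.979
grasp_force: 0.0
```

Call:
move_arm --plan '[[[0,-0.1,-0.4,0,0,0,0],[0.13,-0.37,-0.2,0,0,0,0],[0.145,-0.37,0,0,0,0,0],[0.145,-0.37,0,0,0,0,0],[0.145,-0.37,0,0,0,0,0],[0.145,-0.37,0,0,0,0,0],[0.145,-0.37,0,0,0,0,0],[0.145,-0.37,0,0,0,0,0],[0.145,-0.37,0,0,0,0,0],[0.142,-0.37,0,0,0,0,0]]]'

```text
time: 52.45
tool_pos: [0.4667, -0.1685, 0.2738]
tool_rot: [0.001, -0.043, 0.999, -0.001]
contact_force: [0.1, -0.5, -0.2]
gripper_width: 1.001
grasp_force: 0.0
```

Call:
move_arm --plan '[[[0,0,0,0,0,0,0],[0,0,0,0,0,0,0],[0,0,0,0,0,0,0],[0,0,0,0,0,0,0],[0,0,0,0,0,0,0],[0,0,0,0,0,0,0],[0,0,0,0,0,0,0],[0,0,0,0,0,0,0],[0,0,0,0,0,0,0],[0,0,0,0,0,0,0]]]'

```text
time: 53.7
tool_pos: [0.4671, -0.1671, 0.2723]
tool_rot: [-0.0, -0.043, 0.999, 0.0]
contact_force: [0.2, -0.9, -0.9]
gripper_width: 1.0
grasp_force: 0.0
```

Run:
```python
from h import *
to([.4675,-.1678,.1296],185)
f=grab('scene');disc(f,[.5858,.258])
f=grab('wrist');print(circ(f,[.4675,-.1678],.019,.138,False))
```

```text
pos [ 0.4671 -0.1671  0.2723] F [ 0.2 -0.9 -0.9] w 1.0 t 53.7
 shift [-0.003 -0.006  1.189]
 turn [ 0.    -0.    -0.004]
  r (0, 0.006) 17 z [0.1365 0.1373 0.1389] int 208.0
  r (0.006, 0.01) 36 z [0.1369 0.138  0.1396] int 209.0
  r (0.01, 0.014) 46 z [0.1365 0.1382 0.1393] int 207.0
(array([ 0.46786591, -0.1677187 ]), np.float64(0.018743967039188476), 48, np.float64(0.00015111383092866775))
```

Home too. Last valve (inlet).

Call:
move_arm --plan '[[[-0.004,-0.006,0.2,0,0,0,0],[0,0,0.35,0,0,0,0],[0,0,0.35,0,0,0,0],[0,0,0.2,0,0,0,0],[0,0,0.089,0,0,0,0],[0,0,0,0,0,0,0.2],[0,0,0,0,0,0,0.3],[0,0,0,0,0,0,0.4],[0,0,0,0,0,0,0.4],[0,0,0,0,0,0,0.4]]]'

```text
time: 55.05
tool_pos: [0.4678, -0.1678, 0.13]
tool_rot: [0.0, -0.043, 0.999, -0.0]
contact_force: [1.5, 0.6, 0.3]
gripper_width: 0.6
grasp_force: 0.0
```

Call:
move_arm --plan '[[[0,0,0,0,0,0,0.6],[0,0,0,0,0,0,0.8],[0,0,0,0,0,0,1],[0,0,0,0,0,0,1],[0,0,0,0,0,0,1],[0,0,-0.03,0,0,0,1],[0,0,-0.15,0,0,0,1],[0,0,-0.3,0,0,0,1],[0,0,-0.35,0,0,0,1],[0,0,-0.35,0,0,0,1]]]'

```text
time: 56.3
tool_pos: [0.4673, -0.1674, 0.2733]
tool_rot: [0.0, -0.043, 0.999, 0.0]
contact_force: [0.2, -0.0, -1.1]
gripper_width: 0.396
grasp_force: 60.7
```

Call:
move_arm --plan '[[[0,0,0,0,0,0,1],[-0.163,0.383,0,0,0,0,1],[-0.163,0.383,0,0,0,0,1],[-0.163,0.383,0,0,0,0,1],[-0.163,0.383,0,0,0,0,1],[-0.163,0.383,0,0,0,0,1],[-0.163,0.383,0,0,0,0,1],[-0.163,0.383,0,0,0,0,1],[0,0,0,0,0,0,1],[0,0,0,0,0,0,1]]]'

```text
time: 57.55
tool_pos: [0.5755, 0.1645, 0.27]
tool_rot: [-0.001, -0.044, 0.999, -0.0]
contact_force: [-0.1, -0.3, -1.0]
gripper_width: 0.398
grasp_force: 60.8
```

Call:
move_arm --plan '[[[0,0,0,0,0,0,1],[0,0,0,0,0,0,1],[0,0,0,0,0,0,1],[0,0,0,0,0,0,1],[0,0,0,0,0,0,1],[0,0,0,0,0,0,1],[0,0,0,0,0,0,1],[0,0,0,0,0,0,1],[0,0,0,0,0,0,1],[0,0,0,0,0,0,1]]]'

```text
time: 58.8
tool_pos: [0.5762, 0.1647, 0.2712]
tool_rot: [-0.0, -0.043, 0.999, -0.0]
contact_force: [-0.4, 0.3, -1.0]
gripper_width: 0.4
grasp_force: 60.8
```

Run:
```python
from h import *
to([.5762,.1648,.205],185)
f=grab('wrist');np.save('w15.npy',f,allow_pickle=True);guide(f,[.5762,.1650])
t=manip.state()['tool_pos'];print(circ(f,t,.019,t[2]+.0084,False),manip.state()['grasp_force'])
```

```text
pos [0.5762 0.1647 0.2712] F [-0.4  0.3 -1. ] w 0.4 t 58.8
 shift [-0.     0.001  0.552]
 turn [-0.    -0.    -0.004]
 guide px [261.6 174.4] seen [260.9 174.2] [14.6 14.9] 115 xy [0.576  0.1644 0.11  ]
(array([0.57545287, 0.16480922]), np.float64(0.018428076874996004), 31, np.float64(0.00021376902241399361)) 60.79542517662048
```

Call:
move_arm --plan '[[[0,0,0.1,0,0,0,1],[0,0,0.15,0,0,0,1],[0,0,0.12,0,0,0,1],[0,0,0.06,0,0,0,1],[0,0,0.04,0,0,0,1],[0,0,0.04,0,0,0,1],[0,0,0.04,0,0,0,1],[0,0,0,0,0,0,1],[0,0,0,0,0,0,1],[0,0,0,0,0,0,1]]]'

```text
time: 60.1
tool_pos: [0.5764, 0.1647, 0.2056]
tool_rot: [0.0, -0.043, 0.999, 0.0]
contact_force: [0.2, -0.8, -1.4]
gripper_width: 0.401
grasp_force: 60.8
```

Run:
```python
from h import *
to([.5762,.1648,.1403],185);print(manip.state()['ft_torque'])
```

```text
pos [0.5764 0.1647 0.2056] F [ 0.2 -0.8 -1.4] w 0.401 t 60.1
 shift [0.002 0.001 0.544]
 turn [ 0.     0.004 -0.004]
[-0.0278089  -0.03646958 -0.00027108]
```

Call:
move_arm --plan '[[[0,0,0.14,0,0,0,1],[0,0,0.15,0,0,0,1],[0,0,0.12,0,0,0,1],[0,0,0.08,0,0,0,1],[0,0,0.055,0,0,0,1],[0,0,0,0,0,0,1],[0,0,0,0,0,0,0.3],[0,0,0,0,0,0,0.3],[0,0,-0.1,0,0,0,0.2],[0,0,-0.4,0,0,0,0]]]'

```text
time: 61.35
tool_pos: [0.574, 0.1643, 0.1974]
tool_rot: [-0.004, -0.043, 0.999, -0.0]
contact_force: [1.5, 0.6, 0.7]
gripper_width: 0.98
grasp_force: 0.0
```

Call:
move_arm --plan '[[[0,0,-0.4,0,0,0,0],[0.1,-0.37,-0.4,0,0,0,0],[0.1,-0.4,-0.4,0,0,0,0],[0.1,-0.4,-0.3,0,0,0,0],[0.1,-0.4,-0.1,0,0,0,0],[0.1,-0.4,0,0,0,0,0],[0,0,0,0,0,0,0],[0,0,0,0,0,0,0],[0,0,0,0,0,0,0],[0,0,0,0,0,0,0]]]'

```text
time: 62.6
tool_pos: [0.5382, -0.0677, 0.3844]
tool_rot: [-0.0, -0.044, 0.999, 0.0]
contact_force: [-0.8, 0.9, 0.5]
gripper_width: 1.002
grasp_force: 0.0
```

Run:
```python
from h import *
f=grab('scene')
for k in range(6):print(k);disc(f,[.5626+.0046*k,.0285+.0458*k])
C=cloud(f);m=(f['depth']>0)&(np.hypot(C[...,0]-.411,C[...,1]+.172)<.02)&(C[...,2]>.14);print('pilot',m.sum(),C[m][:,2].max())
cv2.imwrite('pics/end.png',cv2.resize(grab('wrist')['pixels'],(800,600)));to([.5,0,.35])
```

```text
0
  r (0, 0.006) 11 z [0.1362 0.1374 0.1386] int 225.0
  r (0.006, 0.01) 19 z [0.1363 0.1374 0.1383] int 225.0
  r (0.01, 0.014) 24 z [0.1361 0.1377 0.1387] int 225.0
1
  r (0, 0.006) 12 z [0.1361 0.1373 0.1383] int 226.0
  r (0.006, 0.01) 20 z [0.1367 0.1373 0.1389] int 226.0
  r (0.01, 0.014) 31 z [0.1363 0.138  0.1391] int 225.0
2
  r (0, 0.006) 14 z [0.1363 0.1374 0.1386] int 227.0
  r (0.006, 0.01) 20 z [0.1362 0.1377 0.1388] int 226.0
  r (0.01, 0.014) 31 z [0.1368 0.1378 0.1388] int 224.0
3
  r (0, 0.006) 13 z [0.1362 0.1375 0.1381] int 215.0
  r (0.006, 0.01) 25 z [0.1362 0.1373 0.1388] int 216.0
  r (0.01, 0.014) 41 z [0.1368 0.1376 0.1388] int 218.0
4
  r (0, 0.006) 19 z [0.1363 0.1376 0.1384] int 210.0
  r (0.006, 0.01) 31 z [0.1365 0.1379 0.139 ] int 210.0
  r (0.01, 0.014) 43 z [0.1367 0.1378 0.1392] int 209.0
5
  r (0, 0.006) 21 z [0.1366 0.1376 0.1389] int 208.0
  r (0.006, 0.01) 28 z [0.1368 0.138  0.1394] int 209.0
  r (0.01, 0.014) 53 z [0.1358 0.1381 0.1397] int 207.0
pilot 79 0.2036724887748262
pos [ 0.5382 -0.068   0.3844] F [-0.3 -0.  -0.1] w 1.002 t 62.7
 shift [0.267 0.592 0.287]
```

View pics/end.png

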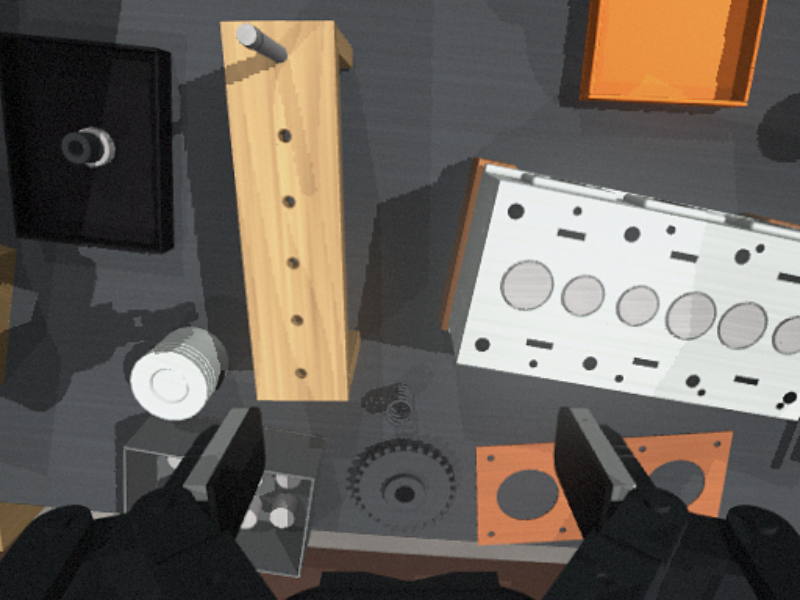

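The picture shows the cutter in the black tray (88,147), the pilot standing in the spare hole (262,42), all five valve holes empty and all six seats filled flush.

```bash
python3 -c "
from h import *
print(manip.job_done())"
```

```text
the job is handed in; nothing more can be done
None
```

The job is done and handed in: the cutter is in the black tray, the pilot is fully down in the rack's spare hole, and all five valves are home in their matching seats.

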